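Close the clip box

TASK

The lens storage box on the worktop stands ajar. Press its blue lid fully shut, then fold its three white clip flaps (front, left and right) down around the rim one by one, pushing the thumb lip of each in against the box until it snaps home behind its catch and stays. A gentle finger push of 5 to 11 N snaps a clip, more than 16 N breaks it; leave the other things on the worktop alone.

Things in the scene. Friction and masses are not known exactly. Their poses are not given: they have to be found in the camera images.
- clip_box: grey storage box fixed to the worktop, 150 (x) x 190 (y) x 78 mm high, walls 4 mm; origin under its centre, on the worktop. Its -x side is the front (towards the robot, give or take its yaw), y points to its left side, z up. The lid is hinged along its back rim at x = +75, z = 78 mm, lies 8 mm thick over the rim and its top is 88 mm above the worktop when shut
- lid (a joint): hinge of the blue lid, rad: 0 = shut, grows as the front edge rises; starts at 0.35 to 0.75. The hinge is stiff, so the lid stays where it is left; 1 to 4 N on the press point moves it
- lid_press (a point): point on the lid's upper face where to press it down, on its middle line, 35 mm inside its front edge; with the lid shut at box-frame (-44, 0, 88.5) mm
- flap_front (a joint): hinge of the white clip flap at the middle of the lid's front edge, rad: 1.57 = sticking straight out level (lid shut), about 0 = hanging straight down, shut. Stays where it is left; starts at 1.2 to 1.9. Each flap is 44 mm wide and reaches 42 mm below its hinge line, which lies 8 mm outside the box wall and 82 mm above the worktop with the lid shut
- flap_left (a joint): the same at the left (+y of the box) edge. A hook inside each flap must pass a sprung roller catch on the box wall: over some 5 mm the resistance at the thumb lip builds up to 4 to 11 N, then gives way, and the flap jumps onto a hard stop and stays. The flaps are slippery
- flap_right (a joint): the same at the right (-y of the box) edge. The catches are not moulded alike: snapped shut, a flap rests anywhere from -0.12 to +0.12 rad, so where its lip ends up varies by 9 mm and must be found by feel; not snapped, it springs back to 0.13 rad or more
- clip_front: plate of the front flap; origin at the middle of the thumb lip's outer face (44 mm wide, 8 mm high, at the flap's lower end), 17.75 mm outside and 38 mm below the hinge line when the flap hangs down: then at box-frame (-100.75, 0, 44) mm. Its -x axis points out of the lip
- clip_left: the same of the left flap: at box-frame (0, 120.75, 44) mm when it hangs down with the lid shut
- clip_right: the same of the right flap: at box-frame (0, -120.75, 44) mm when it hangs down with the lid shut
- mug: white dotted mug, 78 x 114 x 93 mm, bystander; origin under its centre
- spray_cleaner: white bottle with blue cap, 155 mm high, bystander; origin under its centre
- pen_blue: blue pen, 128 mm long, bystander
- tape_roll: roll of tape lying flat, 106 mm across, 25 mm high, bystander
- tweezers: tweezers, 130 mm long, bystander
- oil_bottle: blue bottle with an orange spout, 182 mm high, bystander; origin under its centre

How it is judged:
On the way, in this order (a step that is already met when the one before it is completed fails the run):
1. the lid is fully shut (lid below 0.04 rad) while all three flaps are still open (above 0.3 rad) (value of joint lid below 0.04 rad and value of joint each of flap_front, flap_left, flap_right above 0.3 rad), for 0.2 s.
2. a first flap is snapped home (below 0.125 rad) (value of joint any of flap_front, flap_left, flap_right below 0.125 rad), for 0.2 s.
3. a second flap is snapped home as well ((value of joint each of flap_front, flap_left below 0.125 rad or value of joint each of flap_front, flap_right below 0.125 rad or value of joint each of flap_left, flap_right below 0.125 rad)), for 0.2 s.
4. all three flaps are snapped home (value of joint each of flap_front, flap_left, flap_right below 0.125 rad), for 0.2 s.
At the end, for the whole second after the job is handed in: the lid is shut (below 0.04 rad) and all three flaps stay snapped home behind their catches (each below 0.125 rad) (all of step 4 and value of joint lid below 0.04 rad); the robot touches nothing.
It fails at once if a clip is forced: the fingers or the arm press on a clip that is folded down (below 0.5 rad) with more than 16 N ((value of joint flap_front below 0.5 rad and contact force between the fingers and clip_front above 16 N) or (value of joint flap_front below 0.5 rad and contact force between the arm and clip_front above 16 N) or (value of joint flap_left below 0.5 rad and contact force between the fingers and clip_left above 16 N) or (value of joint flap_left below 0.5 rad and contact force between the arm and clip_left above 16 N) or (value of joint flap_right below 0.5 rad and contact force between the fingers and clip_right above 16 N) or (value of joint flap_right below 0.5 rad and contact force between the arm and clip_right above 16 N)).
It fails at once if a bystander is shifted by more than 30 mm (distance of any of mug, spray_cleaner, pen_blue, tape_roll, tweezers, oil_bottle from where it was at the start of the episode above 0.03 m).
It also fails if it takes over 67 s, if anything falls off the work surface, if the arm or the gripper's body presses on something with over 40 N, if the wrist force passes 120 N, or if a joint passes its speed limit or range.

ROBOT

A 6-joint arm with a two-finger parallel gripper is mounted at the origin on a cart in front of the work surface, level with it; the furniture and walls round the work are solid. World frame = base frame: x ahead of the robot, y to its left, z up, the work surface at z = 0. Lengths are in m, angles in rad, forces in N, time in s.
With the tool pointing down it reaches from about 0.3 to 0.875 m from the base axis. Payload 6.4 kg.
Tool frame: the origin (TCP) lies between the finger pads; the fingertips stand 8 mm ahead of it and the grasp point (between the pads) lies 11 mm behind it (ctrl.finger_overhang is the distance from the TCP to the fingertips, in m); z points along the fingers, y is the line along which they close (so a half turn about z gives the same grasp; the last joint's range is limited). The gripper opens to 85 mm and grips with 20 to 120 N. Pads are 22 mm wide; open, the fingers measure 114 mm over their backs; the gripper's body (76 mm by 85 mm) begins 54 mm behind the grasp point. The pads swing forward as they close: fully open they stand 13 mm farther back than shut.
Start: joints at [1.019, 0.181, 1.607, -0, 1.354, -0.206], TCP at [0.195, 0.541, 0.214] pointing down, gripper open.
Joint ranges: [-2.99, 2.99], [-0.89, 2.07], [0.3, 2.58], [-1.14, 4.28], [0, 2.63], [-3.12, 3.12]. Speed limits (rad/s): [2.57, 2.57, 3.01, 3.14, 3.14, 3.14].

INTERFACE

Orientations are given as a unit quaternion [w, x, y, z].
In Python, from bench import ctrl, camera gives the robot as it stands.
- The arm moves only by the shell command python3 -m pendant 'ROWS' [OPENING]. ROWS is JSON, a list of rows, each a list of 6 numbers: the shift along the world's x, y, z normalised to -1 to 1, where 1 is 200 mm, then the turn, a rotation vector about the world's x, y, z normalised to -1 to 1, where 1 is pi/2 rad. In form: [[dx, dy, dz, rx, ry, rz], ...]. A call has exactly 10 rows; each row shifts and turns the commanded pose from where the row before left it; what a row does not reach is not made up. A row lasts 1/8 s, in which the tool goes at most 62.5 mm and 10.7 degrees, less where a joint would pass 70% of its speed; a pose out of reach is approached as far as the arm can. A call with a number of a shift or a turn outside -1 to 1 is refused whole. A call with a gripper value outside its range is refused whole. OPENING is the opening, from -1 (shut) to 1 (fully open), set as the call begins (- or left out, the last holds). The fingers move at their own pace and stop on an object; the grip force is fixed at half the most. Time passes only in rows, so rows that do not move let the fingers close, or fill a call up. It gives the time, the measured TCP pose, the force, the opening and the grip force at its end, in the units of the state.
- ctrl.get_obs(): the state, without advancing time (a new reading comes with each control period).
- camera(name): name is "scene" or "top" or "wrist"; returns a dict with "color" (420x560x3 uint8, blue, green, red), "fx", "fy", "cx", "cy" (pixels), "xyz" and "rotation" of the camera in the world; the wrist camera has in their place "hand_eye" (4x4, takes a point from camera to tool coordinates, whose origin is the TCP and whose axes are the flange's). Camera axes: x right, y down, z forward; pixel columns grow to the right and rows downward; lengths in m; the calibration is good to about 2 mm. A picture is of the moment at which its call begins: read the wrist's pose just before it. There is no depth.
- ctrl.hand_in(): hands the job in; it is judged then, once.
The state is a dict: "time_s": time; "q": joint angles; "dq": joint speeds; "joint_efforts": joint torques, N m; "eef_pos": TCP position; "eef_rot": TCP orientation; "wrist_force": force on the tool from outside, world axes, zero at the start; "torque": the same for the moment, N m; "opening": opening from 0.0 (shut) to 1.0 (fully open); "grasp_force": force on a finger pad.
Only numpy, scipy, OpenCV 4.12 (cv2) and the standard library are available. Lean on these libraries where they do the work, as an engineer would, in place of code of your own. Each camera call takes 0.05 s, during which the arm holds its last target. There are 200 camera calls.

## Working session

There is one attempt and no reset: what is moved stays moved. The work goes in short steps, Python scripts to look and compute and a shell command to move; the robot and the scene stay as the last step left them, time stands still between calls to the robot, and variables do not carry over. Pictures are saved under pics/ and viewed, at most 10 in all, crops included, and the job is handed in when it is done.

```bash
ls; mkdir -p pics
python3 - <<'E'
from bench import ctrl,camera
import cv2,numpy as np
ims=[]
for n in("scene","top"):
    c=camera(n);cv2.imwrite(f"pics/{n}.png",c["color"]);print(n,c["fx"],c["fy"],c["cx"],c["cy"],np.round(c["xyz"],3),np.round(c["rotation"],3).tolist())
    np.savez(f"{n}.npz",**c)
o=ctrl.get_obs();print(o)
E
```

```text
pics
scene 400.8370245982471 400.8370245982471 279.93009477850273 203.58721286374703 [-0.264 -0.686  0.969] [-0.397, 0.833, -0.343, 0.174]
top 425.7333164382294 425.7333164382294 274.4904523597839 215.76056134987857 [0.36  0.089 1.228] [0.059, -0.701, 0.708, -0.055]
{'time_s': 0.1, 'q': array([ 1.01873001e+00,  1.81455173e-01,  1.60786828e+00,  1.25787369e-05,
        1.35379140e+00, -2.06259101e-01]), 'dq': array([-0.00224919, -0.00108058, -0.00166758, -0.00134671,  0.00120841,
       -0.00053793]), 'joint_efforts': array([-2.66913767e-04, -4.45874798e+01, -3.52238703e+01, -2.79666292e-04,
        4.15118120e-03,  2.89101922e-05]), 'eef_pos': array([0.1945909 , 0.54054412, 0.21349997]), 'eef_rot': array([-2.87419587e-04,  1.72044673e-01,  9.85088854e-01, -7.04767895e-04]), 'wrist_force': array([ 0.28041223, -0.14880567,  1.02162138]), 'torque': array([ 0.00702162, -0.01258935, -0.03087988]), 'grasp_force': 0.0, 'opening': 1.000512983129306}
```

View pics/scene.png

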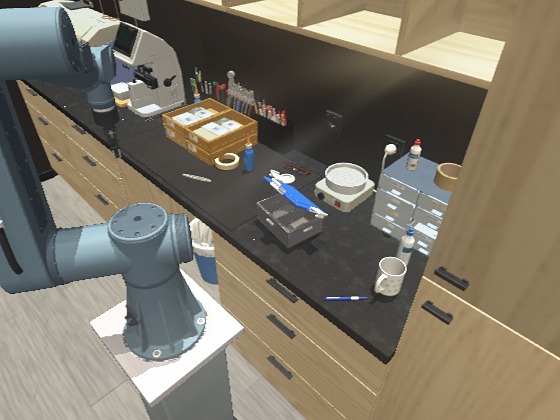

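View pics/top.png

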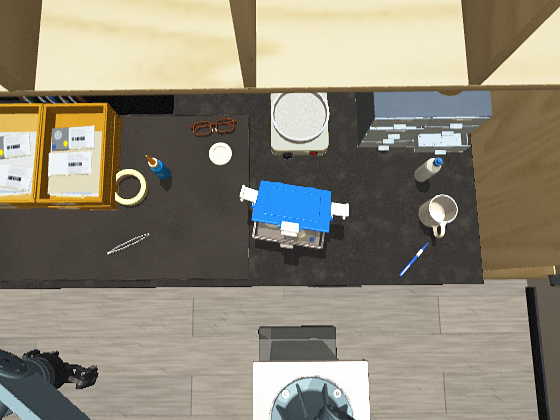

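Run:
```python
import cv2,numpy as np
t=cv2.imread("pics/top.png")[165:265,225:365];s=cv2.imread("pics/scene.png")[155:255,235:345]
cv2.imwrite("pics/c1.png",np.hstack([cv2.resize(t,None,fx=3.2,fy=5.6*4/7,interpolation=2)[:320],cv2.resize(s,None,fx=3.2,fy=3.2,interpolation=2)]))
for n in("top","scene"):
    im=cv2.imread(f"pics/{n}.png");h=cv2.cvtColor(im,cv2.COLOR_BGR2HSV)
    m=cv2.inRange(h,(100,130,90),(120,255,255))
    cs,_=cv2.findContours(m,0,2);c=max(cs,key=cv2.contourArea);print(n,cv2.contourArea(c),cv2.approxPolyDP(c,3,True)[:,0].tolist())
    w=cv2.inRange(h,(0,0,190),(180,50,255))
    for k in cv2.findContours(w,0,2)[0]:
        x,y,ww,hh=cv2.boundingRect(k)
        if cv2.contourArea(k)>25 and 230<x<360 and 160<y<260: print(x,y,ww,hh,cv2.approxPolyDP(k,1.5,True)[:,0].tolist())
```

```text
top 2997.0 [[260, 181], [256, 203], [251, 205], [251, 220], [278, 227], [285, 220], [297, 222], [299, 230], [328, 232], [332, 220], [331, 191]]
280 221 19 16 [[282, 221], [281, 234], [296, 236], [298, 224]]
331 202 18 18 [[332, 202], [331, 215], [342, 215], [344, 219], [348, 215], [348, 204]]
240 185 18 19 [[242, 185], [240, 199], [244, 198], [254, 203], [257, 191]]
scene 370.5 [[278, 181], [286, 190], [283, 195], [297, 206], [308, 210], [311, 205], [324, 212], [292, 186]]
309 207 19 10 [[309, 210], [316, 211], [318, 213], [316, 216], [318, 213], [327, 214], [313, 207], [310, 207], [313, 211]]
269 170 26 24 [[271, 170], [272, 173], [269, 174], [272, 174], [275, 178], [272, 178], [274, 181], [270, 183], [281, 193], [277, 189], [280, 184], [275, 179], [290, 182], [294, 177], [289, 174], [279, 175], [278, 172]]
316 163 58 40 [[316, 184], [337, 198], [348, 202], [373, 185], [367, 178], [367, 173], [361, 167], [350, 163], [333, 164], [326, 169], [325, 174], [328, 179], [340, 185], [353, 186], [365, 181], [366, 184], [362, 191], [351, 195], [336, 193], [326, 186], [324, 178]]
```

View pics/c1.png

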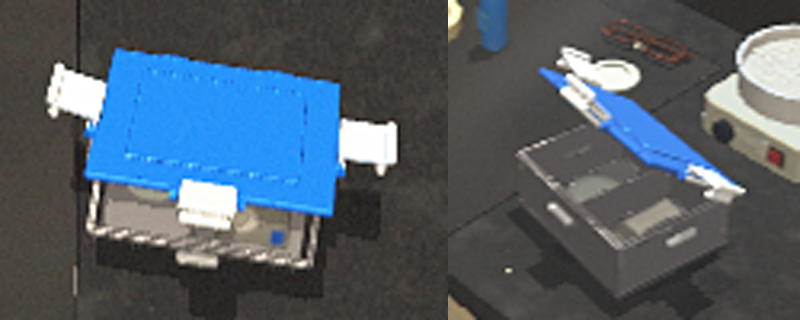

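```bash
cat > h.py <<'E'
import numpy as np
def ray(n,u,v,z):
    c=np.load(f"{n}.npz");d=c["rotation"]@np.array([(u-c["cx"])/c["fx"],(v-c["cy"])/c["fy"],1]);p=c["xyz"]
    return p+d*(z-p[2])/d[2]
def pix(n,P):
    c=np.load(f"{n}.npz");q=c["rotation"].T@(np.asarray(P)-c["xyz"]);return q[0]/q[2]*c["fx"]+c["cx"],q[1]/q[2]*c["fy"]+c["cy"]
E
python3 - <<'E'
from h import *
np.set_printoptions(precision=4,suppress=True)
a=ray("top",253.1,238.4,.078);b=ray("top",324.4,247.8,.078);print(a,b,np.linalg.norm(a-b))
c=ray("top",261.6,180.6,.088);d=ray("top",331.3,190.9,.088);print(c,d,np.linalg.norm(c-d))
print(ray("scene",256.9,202.8,.078),ray("scene",287.8,232.5,.078))
for p,q in((a,b),(c,d)): print(np.degrees(np.arctan2(*( (p-q)[[1,0]])))-90)
print(np.linalg.norm((a+b-c-d)/2))
for n,p in dict(pen=[(401,275),(430,242)],mug=[(438,215)],tape=[(130,186)],twz=[(107,253),(149,234)],dish=[(220,154)],cooker=[(300,152),(270,153),(330,153)],spray=[(429,170)],oil=[(158,168)]).items(): print(n,[ray("top",*x,.03)[:2] for x in p])
E
```

```text
Traceback (most recent call last):
  File "h.py", line 3, in ray
    c=np.load(f"{n}.npz");d=c["rotation"]@np.array([(u-c["cx"])/c["fx"],(v-c["cy"])/c["fy"],1]);p=c["xyz"]
                            ~~~~~~~~~~~~~^~~~~~~~~~~~~~~~~~~~~~~~~~~~~~~~~~~~~~~~~~~~~~~~~~~~~~
ValueError: matmul: Input operand 1 has a mismatch in its core dimension 0, with gufunc signature (n?,k),(k,m?)->(n?,m?) (size 3 is different from 4)
```

```bash
cat > h.py <<'E'
import numpy as np
from scipy.spatial.transform import Rotation as R
def M(c): return R.from_quat(np.asarray(c["rotation"]),scalar_first=True).as_matrix()
def ray(n,u,v,z):
    c=np.load(f"{n}.npz");d=M(c)@np.array([(u-c["cx"])/c["fx"],(v-c["cy"])/c["fy"],1]);p=c["xyz"]
    return p+d*(z-p[2])/d[2]
def pix(n,P):
    c=np.load(f"{n}.npz");q=M(c).T@(np.asarray(P)-c["xyz"]);return q[0]/q[2]*c["fx"]+c["cx"],q[1]/q[2]*c["fy"]+c["cy"]
E
python3 - <<'E'
from h import *
np.set_printoptions(precision=4,suppress=True)
a=ray("top",253.1,238.4,.078);b=ray("top",324.4,247.8,.078);print(a,b,np.linalg.norm(a-b))
c=ray("top",261.6,180.6,.088);d=ray("top",331.3,190.9,.088);print(c,d,np.linalg.norm(c-d))
print(ray("scene",256.9,202.8,.078),ray("scene",287.8,232.5,.078))
for p,q in((a,b),(c,d)): print(np.degrees(np.arctan2(*( (p-q)[[1,0]])))-90)
print(np.linalg.norm((a+b-c-d)/2))
for n,p in dict(pen=[(401,275),(430,242)],mug=[(438,215)],tape=[(130,186)],twz=[(107,253),(149,234)],dish=[(220,154)],cooker=[(300,152),(270,153),(330,153)],spray=[(429,170)],oil=[(158,168)]).items(): print(n,[ray("top",*x,.03)[:2] for x in p])
E
```

```text
[0.4851 0.1535 0.078 ] [ 0.4576 -0.0391  0.078 ] 0.19455881411166567
[0.6434 0.1293 0.088 ] [ 0.6124 -0.0613  0.088 ] 0.19311490154992839
[0.484 0.149 0.078] [ 0.4507 -0.0359  0.078 ]
-8.112804013353824
-9.253470106442506
0.15855832576810308
pen [array([ 0.3839, -0.2552]), array([ 0.4751, -0.342 ])]
mug [array([ 0.5519, -0.3699])]
tape [array([0.6461, 0.5119])]
twz [array([0.4532, 0.5681]), array([0.5059, 0.4515])]
dish [array([0.7391, 0.2526])]
cooker [array([0.7424, 0.0188]), array([0.7404, 0.1065]), array([ 0.7384, -0.0686])]
spray [array([ 0.684 , -0.3533])]
oil [array([0.6989, 0.4327])]
```

```bash
python3 -m pendant '[[0.168,-0.246,0.06,0,0,0.012],[0.168,-0.246,0.06,0,0,0.012],[0.168,-0.246,0.06,0,0,0.012],[0.168,-0.246,0.06,0,0,0.012],[0.168,-0.246,0.06,0,0,0.012],[0.168,-0.246,0,0,0,0.012],[0.168,-0.246,0,0,0,0.012],[0.168,-0.246,0,0,0,0.012],[0.168,-0.246,0,0,0,0.012],[0.168,-0.246,0,0,0,0.012]]' -1
python3 - <<'E'
from bench import ctrl,camera
import cv2
from h import *
print(ctrl.finger_overhang,ctrl.get_obs())
c=camera("wrist");cv2.imwrite("pics/w1.png",c["color"]);np.savez("wrist.npz",**c);print(np.round(c["hand_eye"],3))
E
```

```text
time_s: 1.35
eef_pos: [0.5315, 0.0472, 0.274]
eef_rot: [-0.0, 0.078, 0.997, 0.0]
wrist_force: [0.7, 1.0, -0.8]
opening: 0.0
grasp_force: 0.0
0.008 {'time_s': 1.35, 'q': array([-1.34185485e-01,  4.22208718e-02,  1.63828225e+00,  2.16390000e-04,
        1.46147667e+00, -1.54804155e+00]), 'dq': array([-0.72050014,  0.49953827, -0.50670397,  0.00490035,  0.0035468 ,
       -0.86921158]), 'joint_efforts': array([  2.26707548, -41.39120936, -33.73961091,  -0.23412465,
         0.16419365,   1.11688256]), 'eef_pos': array([0.53150263, 0.04719036, 0.27399254]), 'eef_rot': array([-1.87279846e-04,  7.84014114e-02,  9.96921847e-01,  1.18159161e-04]), 'wrist_force': array([ 0.68415445,  0.98305019, -0.84705106]), 'torque': array([ 0.03882064, -0.01044754, -0.03791698]), 'grasp_force': 0.0, 'opening': 0.00047365061950945344}
[[-0.001 -0.959 -0.282  0.071]
 [ 1.    -0.001  0.     0.   ]
 [-0.    -0.282  0.959 -0.161]
 [ 0.     0.     0.     1.   ]]
```

View pics/w1.png

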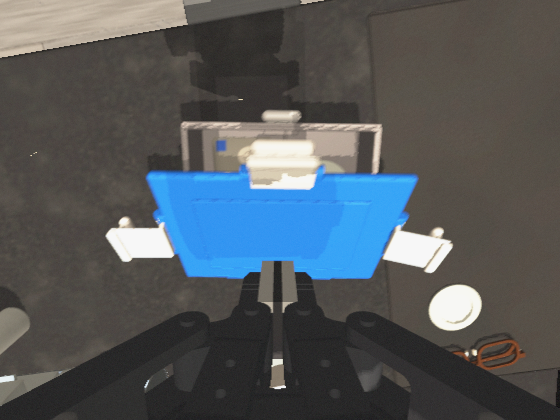

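Run:
```python
from h import *
np.set_printoptions(precision=4,suppress=True)
w=np.load("wrist.npz");H=w["hand_eye"];T=R.from_quat([-1.87e-4,.0784,.99692,.000118],scalar_first=True).as_matrix();p=np.array([.5315,.04719,.27399])
C=p+T@H[:3,3]
def r(u,v,z):
    d=T@H[:3,:3]@np.array([(u-w["cx"])/w["fx"],(v-w["cy"])/w["fy"],1]);return C+d*(z-C[2])/d[2]
a,b=r(182,122,.078),r(382,125.5,.078);print(C,a,b,np.linalg.norm(a-b),(a+b)/2,np.degrees(np.arctan2(*((b-a)[[1,0]])))-90)
y=-np.radians(8.8)
# lid: front edge mid (282,174), at box x=75-158cos+..; find phi
for phi in np.arange(.3,.8,.05):
    zf=.078+.154*np.sin(phi)+.010*np.cos(phi)
    q=r(282,176,zf); print(round(phi,2),q, 'xbox',((q-(a+b)/2)[:2]@[np.cos(y),np.sin(y)]-.075)*1e3,'pred',75-154*np.cos(phi)+10*np.sin(phi), np.linalg.norm(r(149,174,zf)-r(417,178,zf)))
```

```text
[0.4618 0.0585 0.4348] [ 0.4593 -0.0337  0.078 ] [0.4928 0.1562 0.078 ] 0.19282892542099006 [0.4761 0.0612 0.078 ] -10.014458990977772
0.3 [0.5164 0.0541 0.1331] xbox -34.07466241281793 pred -69.16661725872993 0.22756953810335684
0.35 [0.5151 0.0542 0.1402] xbox -35.36591043004055 pred -66.23441970394184 0.22218787990224464
0.4 [0.5138 0.0543 0.1472] xbox -36.62902885345317 pred -62.9492096533578 0.21692346010707933
0.45 [0.5126 0.0544 0.154 ] xbox -37.86086054481661 pred -59.319198421199935 0.21178943702569206
0.5 [0.5114 0.0545 0.1606] xbox -39.058326566428086 pred -55.35345914507537 0.20679864304203877
0.55 [0.5102 0.0546 0.167 ] xbox -40.218433876861894 pred -51.06190410785731 0.20196355254192327
0.6 [0.5091 0.0547 0.1732] xbox -41.33828281201392 pred -46.455259962140104 0.1972962507335295
0.65 [0.5081 0.0548 0.1792] xbox -42.41507433275249 pred -41.54504091919421 0.19280840344069455
0.7 [0.507  0.0548 0.1849] xbox -43.44611702105791 pred -36.34351996943432 0.18851122794442488
0.75 [0.506  0.0549 0.1903] xbox -44.42883380716604 pred -30.863698206335087 0.18441546494553537
```

```bash
python3 -m pendant '[[0,0,-0.16,0,0,0],[0,0,-0.16,0,0,0],[0,0,-0.16,0,0,0],[-0.015,0.0025,-0.05,0,0,0],[-0.015,0.0025,-0.05,0,0,0],[-0.02,0.003,-0.05,0,0,0],[-0.02,0.003,-0.05,0,0,0],[-0.02,0.003,-0.05,0,0,0],[-0.02,0.003,-0.05,0,0,0],[-0.02,0.003,-0.05,0,0,0]]' -1
```

```text
time_s: 2.65
eef_pos: [0.5046, 0.053, 0.1076]
eef_rot: [0.0, 0.079, 0.997, -0.0]
wrist_force: [0.8, 0.5, -0.4]
opening: 0.002
grasp_force: 0.1
```

```bash
python3 -m pendant '[[0,0,-0.015,0,0,0],[0,0,-0.015,0,0,0],[0,0,-0.01,0,0,0],[0,0,-0.005,0,0,0],[0,0,-0.005,0,0,0],[0,0,-0.005,0,0,0],[0,0,-0.0025,0,0,0],[0,0,-0.0025,0,0,0],[0,0,0,0,0,0],[0,0,0,0,0,0]]' -1
python3 - <<'E'
from bench import ctrl,camera
import cv2
c=camera("wrist");cv2.imwrite("pics/w2.png",c["color"])
E
```

```text
time_s: 3.9
eef_pos: [0.5049, 0.053, 0.0963]
eef_rot: [0.0, 0.079, 0.997, 0.0]
wrist_force: [-0.4, 0.3, 0.9]
opening: 0.002
grasp_force: 0.0
```

View pics/w2.png

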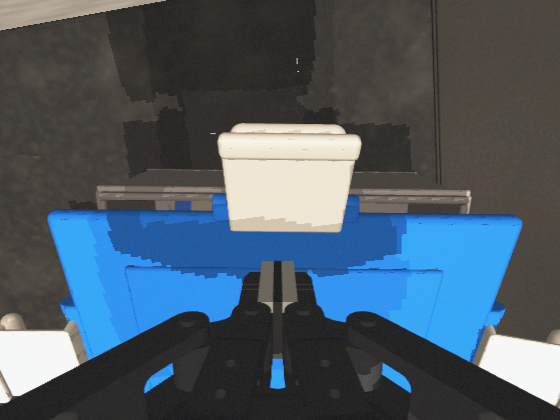

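```bash
python3 -m pendant '[[0,0,-0.005,0,0,0],[0,0,-0.005,0,0,0],[0,0,-0.005,0,0,0],[0,0,-0.005,0,0,0],[0,0,-0.005,0,0,0],[0,0,-0.005,0,0,0],[0,0,0,0,0,0],[0,0,0,0,0,0],[0,0,0,0,0,0],[0,0,0,0,0,0]]' -1
```

```text
time_s: 5.2
eef_pos: [0.5049, 0.053, 0.0903]
eef_rot: [0.0, 0.079, 0.997, -0.0]
wrist_force: [0.0, -0.2, -0.2]
opening: -0.002
grasp_force: 0.0
```

```bash
python3 -m pendant '[[0,0,-0.01,0,0,0],[0,0,-0.01,0,0,0],[0,0,-0.01,0,0,0],[0,0,-0.01,0,0,0],[0,0,0,0,0,0],[0,0,0,0,0,0],[0,0,0,0,0,0],[0,0,0,0,0,0],[0,0,0,0,0,0],[0,0,0,0,0,0]]' -1
python3 - <<'E'
from bench import ctrl,camera
import cv2,numpy as np
print(ctrl.get_obs())
c=camera("wrist");cv2.imwrite("pics/w3a.png",c["color"])
s=camera("scene")["color"][155:255,235:345]
cv2.imwrite("pics/w3.png",np.hstack([cv2.resize(s,(440,400),interpolation=2),cv2.resize(c["color"][120:320,190:370],(360,400))]))
E
```

```text
time_s: 6.45
eef_pos: [0.5049, 0.053, 0.0823]
eef_rot: [0.0, 0.079, 0.997, -0.0]
wrist_force: [0.4, -0.5, 0.9]
opening: -0.002
grasp_force: 0.0
{'time_s': 6.45, 'q': array([-1.29623034e-01,  1.97104119e-01,  1.88152843e+00, -2.55784255e-05,
        1.06291346e+00, -1.54312795e+00]), 'dq': array([-0.0001593 , -0.00048046, -0.0005666 , -0.00070791, -0.00063191,
       -0.00128977]), 'joint_efforts': array([-3.00825031e-04, -3.97923982e+01, -2.96466941e+01, -3.66021013e-04,
        9.01590329e-05,  2.03191183e-05]), 'eef_pos': array([0.50490349, 0.0529729 , 0.08231067]), 'eef_rot': array([ 2.27249567e-05,  7.85584571e-02,  9.96909509e-01, -1.23490514e-05]), 'wrist_force': array([ 0.38943366, -0.50162631,  0.85571055]), 'torque': array([-0.01544675, -0.00574324, -0.0106035 ]), 'grasp_force': 0.0, 'opening': -0.001698506318555148}
```

View pics/w3.png

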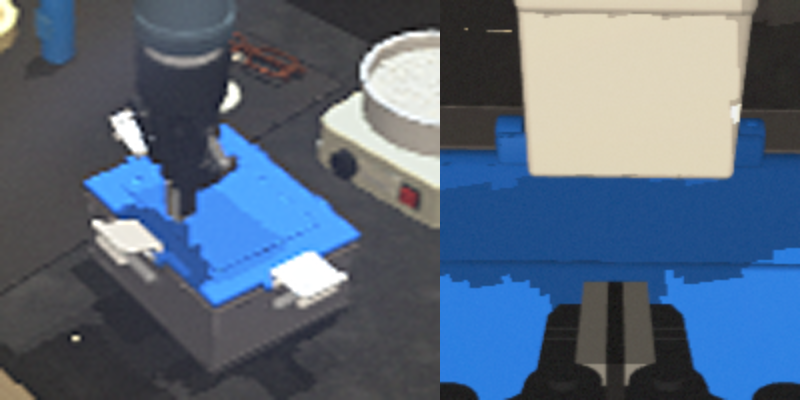

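```bash
python3 -m pendant '[[0,0,-0.005,0,0,0],[0,0,-0.005,0,0,0],[0,0,-0.005,0,0,0],[0,0,-0.005,0,0,0],[0,0,-0.005,0,0,0],[0,0,-0.005,0,0,0],[0,0,0,0,0,0],[0,0,0,0,0,0],[0,0,0,0,0,0],[0,0,0,0,0,0]]' -1
python3 - <<'E'
import numpy as np,cv2
w=np.load("wrist.npz");f=w["fy"];t=(262-w["cy"])/f;H=w["hand_eye"]
d=H[:3,:3]@np.array([0,t,1]);
for x in(.011,0,-.011):
  k=(x-.071)/d[0];print(f,x,-.161+k*d[2])
for n in("w2","w3a"):
    h=cv2.cvtColor(cv2.imread(f"pics/{n}.png"),cv2.COLOR_BGR2HSV);m=cv2.inRange(h,(100,130,60),(120,255,255))
    for v in range(196,232,2):
        u=np.flatnonzero(m[v]);print(n,v,(u.min(),u.max()) if len(u) else None,end=' ')
    print()
E
```

```text
time_s: 7.8
eef_pos: [0.5049, 0.053, 0.0763]
eef_rot: [0.0, 0.079, 0.997, -0.0]
wrist_force: [-0.4, -0.1, -0.2]
opening: 0.003
grasp_force: 0.0
359.17063705598054 0.011 -0.025773929173205423
359.17063705598054 0 -0.0009824828549597764
359.17063705598054 -0.011 0.023808963463285898
w2 196 (np.int64(213), np.int64(357)) w2 198 (np.int64(212), np.int64(358)) w2 200 (np.int64(212), np.int64(358)) w2 202 (np.int64(175), np.int64(359)) w2 204 (np.int64(175), np.int64(358)) w2 206 (np.int64(175), np.int64(358)) w2 208 (np.int64(175), np.int64(358)) w2 210 (np.int64(54), np.int64(358)) w2 212 (np.int64(50), np.int64(358)) w2 214 (np.int64(48), np.int64(509)) w2 216 (np.int64(48), np.int64(516)) w2 218 (np.int64(47), np.int64(519)) w2 220 (np.int64(47), np.int64(521)) w2 222 (np.int64(48), np.int64(521)) w2 224 (np.int64(49), np.int64(521)) w2 226 (np.int64(49), np.int64(521)) w2 228 (np.int64(50), np.int64(521)) w2 230 (np.int64(50), np.int64(520)) 
w3a 196 (np.int64(67), np.int64(351)) w3a 198 (np.int64(66), np.int64(494)) w3a 200 (np.int64(66), np.int64(499)) w3a 202 (np.int64(65), np.int64(501)) w3a 204 (np.int64(66), np.int64(502)) w3a 206 (np.int64(66), np.int64(502)) w3a 208 (np.int64(66), np.int64(502)) w3a 210 (np.int64(67), np.int64(502)) w3a 212 (np.int64(67), np.int64(502)) w3a 214 (np.int64(67), np.int64(501)) w3a 216 (np.int64(68), np.int64(501)) w3a 218 (np.int64(68), np.int64(500)) w3a 220 (np.int64(68), np.int64(500)) w3a 222 (np.int64(68), np.int64(500)) w3a 224 (np.int64(69), np.int64(499)) w3a 226 (np.int64(69), np.int64(499)) w3a 228 (np.int64(69), np.int64(498)) w3a 230 (np.int64(70), np.int64(498))
```

```bash
python3 -m pendant '[[0,0,-0.005,0,0,0],[0,0,-0.005,0,0,0],[0,0,-0.005,0,0,0],[0,0,-0.005,0,0,0],[0,0,-0.005,0,0,0],[0,0,-0.005,0,0,0],[0,0,0,0,0,0],[0,0,0,0,0,0],[0,0,0,0,0,0],[0,0,0,0,0,0]]' -1
python3 - <<'E'
from bench import ctrl,camera
import cv2,numpy as np
c=camera("wrist");cv2.imwrite("pics/w4a.png",c["color"])
h=cv2.cvtColor(c["color"],cv2.COLOR_BGR2HSV);m=cv2.inRange(h,(100,130,60),(120,255,255))
for v in range(180,232,4):
        u=np.flatnonzero(m[v]);print(v,(u.min(),u.max()) if len(u) else None,end=' ')
c=camera("scene")["color"];cv2.imwrite("pics/s4.png",np.hstack([cv2.resize(c[155:255,235:345],(440,400),interpolation=2),cv2.resize(cv2.imread("pics/w4a.png")[160:300,190:370],(360,400))]))
E
```

```text
time_s: 9.05
eef_pos: [0.505, 0.053, 0.0718]
eef_rot: [-0.0, 0.078, 0.997, -0.0]
wrist_force: [-6.8, 0.5, 15.3]
opening: -0.001
grasp_force: 7.5
180 None 184 (np.int64(214), np.int64(355)) 188 (np.int64(214), np.int64(357)) 192 (np.int64(214), np.int64(357)) 196 (np.int64(214), np.int64(356)) 200 (np.int64(56), np.int64(356)) 204 (np.int64(52), np.int64(509)) 208 (np.int64(52), np.int64(516)) 212 (np.int64(52), np.int64(517)) 216 (np.int64(53), np.int64(517)) 220 (np.int64(53), np.int64(516)) 224 (np.int64(54), np.int64(515)) 228 (np.int64(55), np.int64(514))
```

View pics/s4.png

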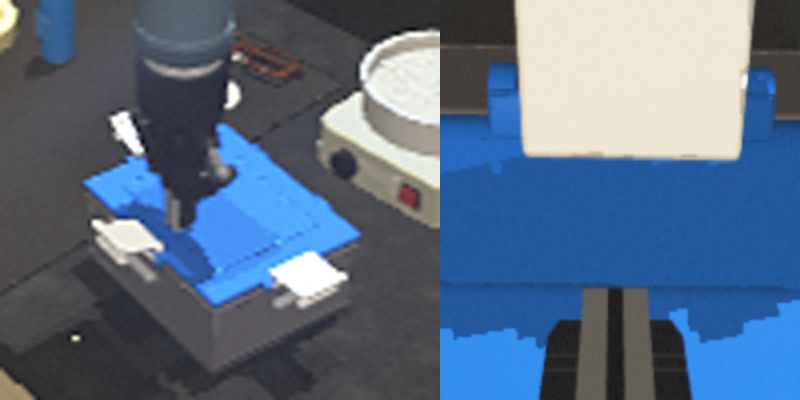

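```bash
python3 -m pendant '[[0,0,0.1,0,0,0],[0,0,0.1,0,0,0],[0,0,0.1,0,0,0],[-0.077,0.0126,0,-0.011,-0.066,0],[-0.077,0.0126,0,-0.011,-0.066,0],[-0.077,0.0126,0,-0.011,-0.066,0],[-0.077,0.0126,0,-0.011,-0.066,0],[-0.077,0.0126,0,-0.011,-0.066,0],[0,0,0,0,0,0],[0,0,0,0,0,0]]' -1
python3 - <<'E'
from bench import ctrl,camera
import cv2,numpy as np
from h import *
print(np.round(ctrl.get_obs()["q"],2))
print(R.from_quat(ctrl.get_obs()["eef_rot"],scalar_first=True).as_matrix().round(3))
c=camera("scene")["color"];w=camera("wrist")["color"];cv2.imwrite("pics/s5.png",np.hstack([cv2.resize(c[155:255,235:345],(440,400),interpolation=2),cv2.resize(w,None,fx=.64,fy=.953)]))
E
```

```text
time_s: 10.4
eef_pos: [0.4292, 0.0654, 0.1316]
eef_rot: [0.26, 0.076, 0.962, -0.022]
wrist_force: [0.3, 0.1, 0.6]
opening: 0.001
grasp_force: 0.0
[-0.1  -0.42  2.42 -0.06  0.62 -1.47]
[[-0.854  0.158  0.496]
 [ 0.134  0.987 -0.083]
 [-0.503 -0.004 -0.864]]
```

View pics/s5.png

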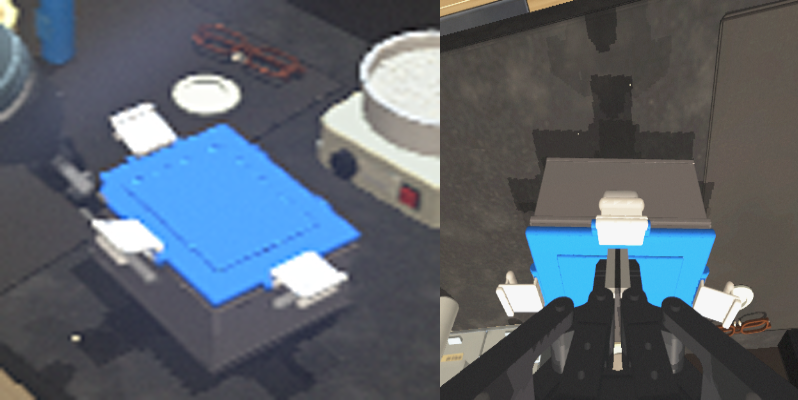

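Run:
```python
from h import *
d=np.array([.496,-.083,-.864]);p=np.array([.4292,.0654,.1316])
for k in(.008,0,-.015,-.026): 
    u,v=pix("scene",p+d*k);print(k,(u-235)*4,(v-155)*4)
ex=np.array([.9866,-.1633,0]);ey=np.array([.1633,.9866,0]);c=np.array([.546,.046,0])
for P in [(-79,97,88),(-79,-97,88),(79,-97,88),(-83,-22,82),(-83,22,82),(-121,0,100)]:
    q=c+ex*P[0]/1e3+ey*P[1]/1e3;q[2]=P[2]/1e3
    u,v=pix("scene",q);print(P,(u-235)*4,(v-155)*4)
```

```text
0.008 110.48642952137902 219.18216545329017
0 106.34291964167664 214.46769573001586
-0.015 98.46830443526915 205.50798860951318
-0.026 92.60433205313234 198.8359832188355
(-79, 97, 88) 82.99795578153294 179.65711982546304
(-79, -97, 88) 213.6684176347601 300.58149539680653
(79, -97, 88) 360.6799429092489 229.71412764345212
(-83, -22, 82) 156.4323164366915 258.40695265070406
(-83, 22, 82) 126.9701036801971 230.9266582290386
(-121, 0, 100) 104.230626660599 244.91289010346054
```

```bash
python3 -m pendant '[[-0.0025,0,-0.066,0,0,0],[-0.0025,0,-0.066,0,0,0],[-0.0025,0,-0.066,0,0,0],[-0.005,0.0008,-0.047,0,0,0],[-0.005,0.0008,-0.047,0,0,0],[-0.005,0.0008,-0.047,0,0,0],[0.0064,-0.001,-0.06,0,0,0],[0.016,-0.0026,-0.03,0,0,0],[0.0133,-0.0022,-0.025,0,0,0],[0,0,0,0,0,0]]' -1
python3 - <<'E'
from bench import ctrl,camera
import cv2,numpy as np
c=camera("scene")["color"];cv2.imwrite("pics/s6.png",cv2.resize(c[175:235,245:335],(720,480),interpolation=2))
E
```

```text
time_s: 11.75
eef_pos: [0.4307, 0.0648, 0.0393]
eef_rot: [0.259, 0.076, 0.963, -0.022]
wrist_force: [0.8, 0.3, -0.5]
opening: 0.004
grasp_force: 0.0
```

View pics/s6.png

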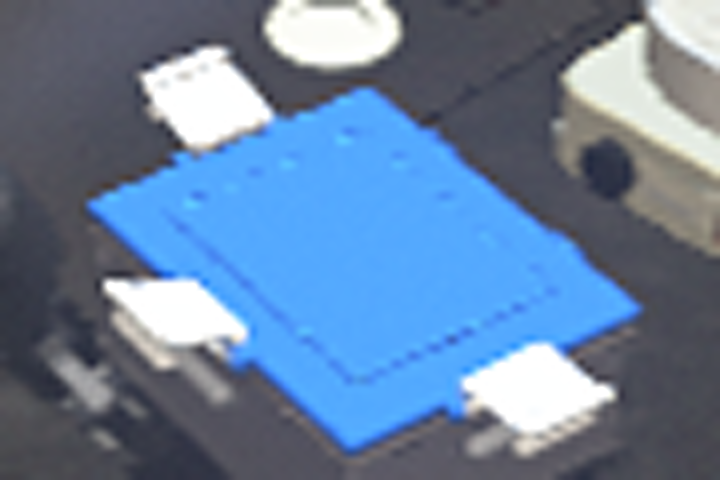

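Run:
```python
from h import *
ex=np.array([.9866,-.1633,0]);ey=np.array([.1633,.9866,0]);c=np.array([.546,.046,0])
def pr(x,y,z):
    u,v=pix("scene",c+ex*x/1e3+ey*y/1e3+[0,0,z/1e3]);return round((u-245)*8),round((v-175)*8)
def fl(l,n,a): return l*np.sin(a)+n*np.cos(a), 82-l*np.cos(a)+n*np.sin(a)
for a in(1.2,1.4,1.57,1.75,1.9):
    r=[]
    for l,n in((0,4),(42,4),(34,17.75),(42,17.75)):
        o,z=fl(l,n,a); r+=[pr(-83-o,-22,z),pr(-83-o,22,z)]
    q=[]
    for l,n in((0,4),(42,4),(34,17.75),(42,17.75)):
        o,z=fl(l,n,a); q+=[pr(22,-103-o,z),pr(-22,-103-o,z)]
    s=[]
    for l,n in((0,4),(42,4),(34,17.75),(42,17.75)):
        o,z=fl(l,n,a); s+=[pr(22,103+o,z),pr(-22,103+o,z)]
    print(a,'F',r,'\n R',q,'\n L',s)
print(pr(-117,0,56),pr(-124,0,52))
```

```text
1.2 F [(230, 351), (171, 296), (153, 414), (96, 357), (158, 383), (100, 327), (143, 395), (85, 339)] 
 R [(550, 362), (468, 402), (607, 441), (526, 482), (607, 409), (524, 451), (618, 424), (535, 466)] 
 L [(261, 118), (182, 151), (212, 103), (135, 135), (215, 79), (137, 111), (206, 76), (128, 108)]
1.4 F [(232, 350), (173, 295), (150, 400), (92, 344), (161, 368), (103, 312), (145, 378), (87, 321)] 
 R [(549, 361), (467, 401), (611, 428), (529, 469), (606, 394), (523, 435), (618, 407), (535, 448)] 
 L [(262, 119), (183, 152), (210, 88), (133, 119), (217, 68), (139, 99), (207, 62), (129, 93)]
1.57 F [(233, 350), (174, 295), (150, 387), (92, 331), (166, 355), (107, 299), (150, 362), (91, 306)] 
 R [(548, 360), (466, 400), (613, 415), (530, 456), (603, 379), (520, 420), (615, 390), (533, 431)] 
 L [(263, 119), (184, 152), (210, 75), (132, 107), (220, 60), (142, 91), (210, 52), (132, 83)]
1.75 F [(234, 349), (175, 294), (153, 373), (95, 316), (173, 341), (114, 285), (158, 346), (99, 289)] 
 R [(547, 359), (465, 399), (612, 400), (529, 441), (598, 364), (515, 405), (611, 372), (528, 413)] 
 L [(263, 120), (185, 153), (212, 64), (134, 95), (225, 53), (146, 85), (215, 43), (137, 74)]
1.9 F [(235, 349), (176, 294), (157, 360), (99, 304), (181, 330), (122, 274), (166, 332), (107, 276)] 
 R [(546, 359), (464, 398), (610, 386), (527, 427), (593, 351), (510, 391), (605, 356), (522, 397)] 
 L [(264, 121), (186, 154), (215, 56), (136, 87), (230, 50), (151, 82), (220, 37), (142, 69)]
(138, 405) (124, 418)
```

```bash
python3 -m pendant '[[-0.04,0.0065,0,0,0,0],[0,0,0.125,0,0,0],[0,0,0.125,0,0,0],[0,0,0.125,0,0,0],[0.0493,-0.0082,0,0,0,0],[0.0493,-0.0082,0,0,0,0],[0,0,-0.055,0,0,0],[0,0,-0.055,0,0,0],[0,0,-0.055,0,0,0],[0,0,-0.055,0,0,0]]' -1;  python3 -m pendant '[[-0.0296,0.0049,-0.0175,0,0,0],[-0.0296,0.0049,-0.0175,0,0,0],[-0.0123,0.002,-0.028,0,0,0],[-0.0123,0.002,-0.028,0,0,0],[0.0074,-0.0012,-0.023,0,0,0],[0.0074,-0.0012,-0.023,0,0,0],[0.0057,-0.001,-0.0095,0,0,0],[0.0057,-0.001,-0.0095,0,0,0],[0,0,0,0,0,0],[0,0,0,0,0,0]]' -1;python3 - <<'E'
from bench import ctrl,camera
import cv2,numpy as np
c=camera("scene")["color"];cv2.imwrite("pics/s7.png",cv2.resize(c[175:235,245:335],(720,480),interpolation=2))
E
```

```text
time_s: 13.05
eef_pos: [0.4404, 0.0631, 0.0677]
eef_rot: [0.257, 0.076, 0.963, -0.022]
wrist_force: [0.2, 0.4, 0.9]
opening: 0.004
grasp_force: 0.6
time_s: 14.3
eef_pos: [0.4312, 0.0647, 0.0396]
eef_rot: [0.259, 0.076, 0.963, -0.022]
wrist_force: [0.3, 0.5, 0.1]
opening: 0.003
grasp_force: 0.0
```

View pics/s7.png

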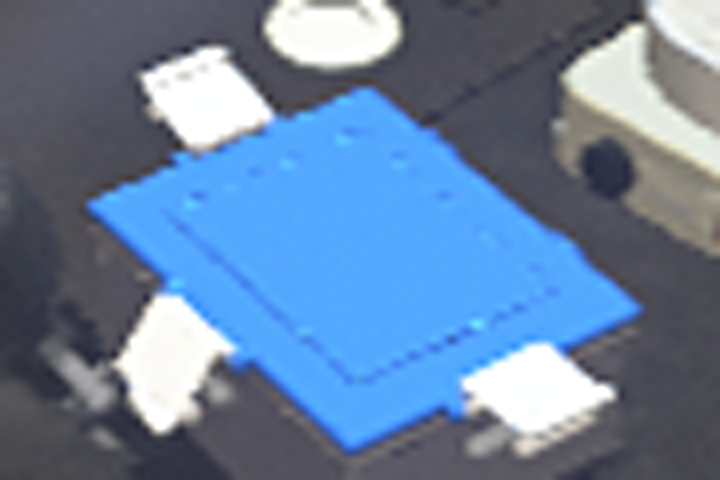

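```bash
cat >> h.py <<'E'
ex=np.array([.9866,-.1633,0]);ey=np.array([.1633,.9866,0]);cb=np.array([.546,.046,0])
def pr(x,y,z):
    u,v=pix("scene",cb+ex*x/1e3+ey*y/1e3+[0,0,z/1e3]);return round((u-245)*8),round((v-175)*8)
def fl(l,n,a): return l*np.sin(a)+n*np.cos(a), 82-l*np.cos(a)+n*np.sin(a)
E
python3 - <<'E'
from h import *
for a in(.2,.4,.5,.6,.7,.8,1):
    r=[]
    for l,n in((42,4),(34,17.75),(42,17.75)):
        o,z=fl(l,n,a); r+=[pr(-83-o,-22,z),pr(-83-o,22,z)]
    print(a,r)
# tip
p=np.array([.4312,.0647,.0396]);d=np.array([.5,-.083,-.864])
for k in(-.015,-.02):
  P=p+k*d;print((P-cb)@ex,(P-cb)@ey,P[2],[round((t-o)*8) for t,o in zip(pix("scene",P),(245,175))])
E
```

```text
0.2 [(209, 439), (151, 383), (186, 431), (128, 375), (183, 446), (125, 390)]
0.4 [(194, 440), (136, 384), (175, 427), (118, 370), (169, 442), (112, 386)]
0.5 [(187, 440), (129, 384), (171, 423), (113, 367), (163, 439), (106, 383)]
0.6 [(180, 438), (123, 382), (167, 419), (109, 363), (158, 435), (101, 378)]
0.7 [(174, 436), (117, 380), (164, 415), (106, 358), (154, 430), (96, 373)]
0.8 [(169, 433), (111, 377), (161, 409), (103, 353), (150, 424), (92, 368)]
1 [(160, 425), (102, 368), (158, 397), (100, 341), (145, 411), (87, 354)]
-0.12391819850000002 -0.00029385300000001307 0.05256 [125, 418]
-0.12645246800000004 -0.0002926640000000132 0.05688 [119, 412]
```

```bash
python3 -m pendant '[[0.0055,-0.0009,-0.006,0,0,0],[0.0055,-0.0009,-0.006,0,0,0],[0.0055,-0.0009,-0.006,0,0,0],[0.0055,-0.0009,-0.006,0,0,0],[0.0055,-0.0009,-0.006,0,0,0],[0.0027,-0.0004,-0.0022,0,0,0],[0.0027,-0.0004,-0.0022,0,0,0],[0.0027,-0.0004,-0.0022,0,0,0],[0.0027,-0.0004,-0.0022,0,0,0],[0.0027,-0.0004,-0.0022,0,0,0]]' -1
```

```text
time_s: 15.6
eef_pos: [0.439, 0.0635, 0.0311]
eef_rot: [0.259, 0.076, 0.963, -0.022]
wrist_force: [-0.6, -0.3, 0.7]
opening: 0.001
grasp_force: 0.3
```

```bash
python3 -m pendant '[[0.0025,-0.0004,-0.0012,0,0,0],[0.0025,-0.0004,-0.0012,0,0,0],[0.0025,-0.0004,-0.0012,0,0,0],[0.002,-0.0003,-0.0012,0,0,0],[0.002,-0.0003,-0.0012,0,0,0],[0.002,-0.0003,-0.0012,0,0,0],[0.002,-0.0003,-0.001,0,0,0],[0.002,-0.0003,0,0,0,0],[0,0,0,0,0,0],[0,0,0,0,0,0]]' -1
```

```text
time_s: 16.85
eef_pos: [0.4419, 0.063, 0.0291]
eef_rot: [0.258, 0.076, 0.963, -0.022]
wrist_force: [-4.1, 0.2, 0.2]
opening: -0.001
grasp_force: 1.8
```

```bash
python3 -m pendant '[[0.001,-0.00016,0,0,0,0],[0.001,-0.00016,0,0,0,0],[0.001,-0.00016,0,0,0,0],[0.001,-0.00016,0,0,0,0],[0.001,-0.00016,0,0,0,0],[0.001,-0.00016,0,0,0,0],[0.001,-0.00016,0,0,0,0],[0.001,-0.00016,0,0,0,0],[0,0,0,0,0,0],[0,0,0,0,0,0]]' -1
```

```text
time_s: 18.1
eef_pos: [0.4429, 0.0628, 0.0286]
eef_rot: [0.258, 0.076, 0.963, -0.022]
wrist_force: [-6.2, 0.2, -1.3]
opening: 0.001
grasp_force: 2.7
```

```bash
python3 -m pendant '[[0.001,-0.00016,0,0,0,0],[0.001,-0.00016,0,0,0,0],[0.001,-0.00016,0,0,0,0],[0.001,-0.00016,0,0,0,0],[0.001,-0.00016,0,0,0,0],[0.001,-0.00016,0,0,0,0],[0.001,-0.00016,0,0,0,0],[0.001,-0.00016,0,0,0,0],[0,0,0,0,0,0],[0,0,0,0,0,0]]' -1
```

```text
time_s: 19.35
eef_pos: [0.4444, 0.0626, 0.0286]
eef_rot: [0.258, 0.076, 0.963, -0.022]
wrist_force: [-5.3, 1.3, -0.7]
opening: 0.001
grasp_force: 2.8
```

```bash
python3 -m pendant '[[0.001,-0.00016,0,0,0,0],[0.001,-0.00016,0,0,0,0],[0.001,-0.00016,0,0,0,0],[0.001,-0.00016,0,0,0,0],[0.001,-0.00016,0,0,0,0],[0.001,-0.00016,0,0,0,0],[0.001,-0.00016,0,0,0,0],[0,0,0,0,0,0],[0,0,0,0,0,0],[0,0,0,0,0,0]]' -1
```

```text
time_s: 20.6
eef_pos: [0.4474, 0.0622, 0.0297]
eef_rot: [0.259, 0.076, 0.963, -0.022]
wrist_force: [-2.6, 0.5, -0.3]
opening: -0.001
grasp_force: 1.2
```

```bash
python3 -m pendant '[[0.001,-0.00016,0,0,0,0],[0.001,-0.00016,0,0,0,0],[0.001,-0.00016,0,0,0,0],[0.001,-0.00016,0,0,0,0],[0,0,0,0,0,0],[0,0,0,0,0,0],[0,0,0,0,0,0],[0,0,0,0,0,0],[0,0,0,0,0,0],[0,0,0,0,0,0]]' -1
```

```text
time_s: 21.85
eef_pos: [0.4478, 0.0621, 0.0294]
eef_rot: [0.259, 0.076, 0.963, -0.022]
wrist_force: [-1.5, 0.6, -0.4]
opening: 0.001
grasp_force: 1.3
```

```bash
python3 -m pendant '[[0.001,-0.00016,0,0,0,0],[0.001,-0.00016,0,0,0,0],[0.001,-0.00016,0,0,0,0],[0.001,-0.00016,0,0,0,0],[0.001,-0.00016,0,0,0,0],[0.001,-0.00016,0,0,0,0],[0,0,0,0,0,0],[0,0,0,0,0,0],[0,0,0,0,0,0],[0,0,0,0,0,0]]' -1
```

```text
time_s: 23.1
eef_pos: [0.4492, 0.0619, 0.0296]
eef_rot: [0.259, 0.076, 0.963, -0.022]
wrist_force: [-1.1, 0.3, 0.6]
opening: -0.002
grasp_force: 0.5
```

```bash
python3 -m pendant '[[0.001,-0.00016,0,0,0,0],[0.001,-0.00016,0,0,0,0],[0.001,-0.00016,0,0,0,0],[0.001,-0.00016,0,0,0,0],[0.001,-0.00016,0,0,0,0],[0.001,-0.00016,0,0,0,0],[0.001,-0.00016,0,0,0,0],[0,0,0,0,0,0],[0,0,0,0,0,0],[0,0,0,0,0,0]]' -1
```

```text
time_s: 24.35
eef_pos: [0.4507, 0.0616, 0.0296]
eef_rot: [0.259, 0.076, 0.963, -0.022]
wrist_force: [0.5, 0.1, 1.2]
opening: 0.002
grasp_force: 0.2
```

```bash
python3 -m pendant '[[-0.05,0.008,0,0,0,0],[-0.1,0.016,0,0,0,0],[-0.1,0.016,0.1,0,0,0],[0,0,0.15,0,0,0],[0,0,0.15,0,0,0],[0,0,0.1,0,0,0],[0,0,0,0,0,0],[0,0,0,0,0,0],[0,0,0,0,0,0],[0,0,0,0,0,0]]' -1;python3 - <<'E'
from bench import ctrl,camera
import cv2
from h import *
o=ctrl.get_obs();c=camera("wrist");s=camera("scene")["color"]
cv2.imwrite("pics/w8.png",c["color"]);cv2.imwrite("pics/s8.png",s)
H=c["hand_eye"];T=R.from_quat(o["eef_rot"],scalar_first=True).as_matrix()
def wp(x,y,z):
    P=cb+ex*x/1e3+ey*y/1e3+[0,0,z/1e3];q=H[:3,:3].T@(T.T@(P-o["eef_pos"])-H[:3,3]);return round(q[0]/q[2]*c["fx"]+c["cx"]),round(q[1]/q[2]*c["fy"]+c["cy"])
for a in(-.1,0,.1,.2,.3,.5): print(a,[wp(-83-fl(l,n,a)[0],0,fl(l,n,a)[1]) for l,n in((0,4),(34,17.75),(42,17.75),(42,4))])
print(wp(-79,-97,88),wp(-79,97,88),wp(-75,-95,0))
h=cv2.cvtColor(c["color"],cv2.COLOR_BGR2HSV);u0=wp(-90,0,70)[0]
for v in range(60,300,5): print(v,h[v,u0].tolist(),h[v,u0-18].tolist(),end=' | ')
hs=cv2.cvtColor(s,cv2.COLOR_BGR2HSV);m=cv2.inRange(hs,(0,0,170),(180,60,255))
for k in cv2.findContours(m,0,2)[0]:
    x,y,w,hh=cv2.boundingRect(k)
    if 245<x<335 and 175<y<240 and w*hh>20: print('sc',(x-245)*8,(y-175)*8,w*8,hh*8)
E
```

```text
time_s: 25.6
eef_pos: [0.3997, 0.0697, 0.1283]
eef_rot: [0.258, 0.076, 0.963, -0.022]
wrist_force: [0.9, 0.3, -0.2]
opening: 0.0
grasp_force: 0.0
-0.1 [(277, 258), (278, 212), (278, 205), (278, 219)]
0 [(277, 259), (278, 210), (278, 202), (278, 215)]
0.1 [(277, 259), (278, 209), (278, 200), (278, 212)]
0.2 [(277, 260), (278, 208), (278, 199), (278, 209)]
0.3 [(277, 260), (278, 208), (278, 198), (278, 207)]
0.5 [(277, 261), (278, 209), (278, 198), (278, 203)]
(139, 272) (416, 273) (169, 191)
60 [0, 12, 43] [5, 28, 55] | 65 [17, 27, 84] [9, 25, 71] | 70 [14, 33, 84] [16, 34, 82] | 75 [18, 30, 85] [21, 30, 86] | 80 [14, 33, 86] [24, 30, 84] | 85 [18, 36, 91] [14, 32, 89] | 90 [15, 34, 91] [15, 33, 92] | 95 [18, 30, 85] [17, 42, 86] | 100 [20, 28, 83] [13, 28, 82] | 105 [14, 32, 87] [12, 30, 84] | 110 [12, 32, 80] [8, 25, 82] | 115 [15, 24, 84] [11, 25, 83] | 120 [15, 35, 88] [16, 38, 88] | 125 [20, 33, 92] [19, 33, 107] | 130 [19, 30, 92] [20, 38, 102] | 135 [18, 32, 95] [10, 31, 99] | 140 [8, 30, 93] [18, 32, 97] | 145 [15, 22, 92] [14, 35, 96] | 150 [19, 23, 87] [10, 33, 94] | 155 [17
[... 294 characters left out ...]
20] [12, 36, 121] | 205 [16, 35, 123] [18, 36, 120] | 210 [20, 28, 236] [20, 29, 235] | 215 [0, 0, 247] [0, 0, 247] | 220 [22, 27, 238] [21, 28, 237] | 225 [20, 26, 237] [21, 26, 237] | 230 [22, 27, 237] [20, 27, 237] | 235 [20, 26, 238] [20, 27, 238] | 240 [19, 26, 238] [21, 29, 237] | 245 [21, 25, 238] [20, 26, 238] | 250 [20, 29, 236] [21, 28, 236] | 255 [20, 27, 239] [20, 26, 238] | 260 [25, 6, 247] [0, 0, 247] | 265 [20, 17, 44] [0, 0, 247] | 270 [20, 17, 45] [0, 0, 247] | 275 [24, 27, 47] [19, 27, 103] | 280 [0, 5, 47] [24, 28, 126] | 285 [30, 11, 48] [17, 33, 146] | 290 [18, 30, 43] [21, 35, 145] | 295 [150, 6, 45] [15, 35, 146] | sc 464 344 152 112
sc 136 304 96 136
sc 144 48 128 104
```

Run:
```python
import cv2
from h import *
g=cv2.imread("pics/s8.png").max(2).astype(int)
for v in range(211,232): print(v,g[v,258:278].tolist())
c=np.load("scene.npz")
def p(x,y,z): return tuple(np.round(pix("scene",cb+ex*x/1e3+ey*y/1e3+[0,0,z/1e3]),1))
for a in(-.1,0,.1,.2,.3): print(a,[p(-83-fl(l,n,a)[0],y,fl(l,n,a)[1]) for l,n in((0,4),(34,17.75),(42,17.75)) for y in(22,-22)])
```

```text
211 [90, 91, 92, 91, 91, 86, 121, 216, 255, 255, 253, 253, 254, 254, 254, 254, 254, 254, 247, 252]
212 [91, 91, 91, 92, 89, 84, 84, 230, 250, 253, 254, 252, 253, 254, 254, 254, 254, 254, 254, 247]
213 [91, 92, 91, 89, 84, 181, 255, 255, 255, 255, 252, 254, 252, 253, 254, 254, 254, 254, 254, 254]
214 [91, 89, 91, 91, 88, 123, 255, 255, 255, 255, 254, 252, 254, 253, 253, 254, 254, 254, 254, 254]
215 [92, 91, 91, 91, 87, 116, 162, 249, 255, 255, 255, 255, 254, 254, 253, 253, 254, 254, 254, 254]
216 [92, 90, 90, 90, 87, 119, 158, 170, 244, 255, 255, 255, 255, 254, 254, 253, 253, 254, 254, 254]
217 [101, 89, 89, 92, 89, 124, 161, 162, 169, 242, 255, 255, 255, 255, 253, 254, 252, 253, 254, 254]
218 [90, 91, 89, 90, 88, 124, 161, 167, 166, 172, 239, 255, 255, 255, 255, 255, 255, 255, 255, 255]
219 [83, 94, 91, 91, 86, 125, 162, 171, 168, 162, 168, 235, 255, 255, 255, 255, 230, 255, 255, 255]
220 [71, 85, 100, 97, 84, 124, 163, 169, 170, 165, 165, 170, 232, 204, 135, 156, 216, 204, 166, 235]
221 [68, 68, 83, 99, 87, 116, 159, 168, 168, 168, 168, 164, 197, 176, 107, 89, 123, 130, 110, 142]
22
[... 1445 characters left out ...]
4(213.1)), (np.float64(273.1), np.float64(220.0)), (np.float64(261.8), np.float64(222.0)), (np.float64(269.0), np.float64(229.0)), (np.float64(261.6), np.float64(223.8)), (np.float64(268.8), np.float64(230.9))]
0.2 [(np.float64(265.8), np.float64(213.0)), (np.float64(273.2), np.float64(219.9)), (np.float64(261.0), np.float64(221.9)), (np.float64(268.2), np.float64(228.9)), (np.float64(260.7), np.float64(223.7)), (np.float64(267.8), np.float64(230.8))]
0.3 [(np.float64(265.8), np.float64(212.9)), (np.float64(273.2), np.float64(219.8)), (np.float64(260.3), np.float64(221.6)), (np.float64(267.5), np.float64(228.7)), (np.float64(259.8), np.float64(223.5)), (np.float64(267.0), np.float64(230.6))]
```

```bash
python3 -m pendant '[[0.104,0.062,0.05,0.0136,0.082,0],[0.104,0.062,0.05,0.0136,0.082,0],[0.104,0.062,0.05,0.0136,0.082,0],[0.104,0.062,0.05,0.0136,0.082,0],[0.104,0.062,0,-0.082,0.0136,0],[0.104,0.062,0,-0.082,0.0136,0],[0.104,0.062,0,-0.082,0.0136,0],[0.104,0.062,0,-0.082,0.0136,0],[0,0,-0.067,0,0,0],[0,0,-0.067,0,0,0]]' -1;python3 - <<'E'
from bench import ctrl
from h import *
o=ctrl.get_obs();print(o["q"].round(2),o["eef_pos"].round(4),((o["eef_pos"]-cb)@ex).round(4),((o["eef_pos"]-cb)@ey).round(4));print(R.from_quat(o["eef_rot"],scalar_first=True).as_matrix().round(3))
E
```

```text
time_s: 26.95
eef_pos: [0.5661, 0.1687, 0.1409]
eef_rot: [-0.021, 0.075, 0.963, -0.257]
wrist_force: [0.4, -0.7, 0.4]
opening: -0.002
grasp_force: 0.0
[ 0.34  0.52  1.41 -0.45  1.49 -0.97] [0.5661 0.1687 0.1409] -0.0002 0.1244
[[-0.988  0.134 -0.08 ]
 [ 0.156  0.856 -0.493]
 [ 0.003 -0.499 -0.867]]
```

```bash
python3 -m pendant '[[0,0,-0.11,0,0,0],[0,0,-0.1,0,0,0],[0,0,-0.075,0,0,0],[0,0,-0.065,0,0,0],[0.0049,0.0296,-0.0175,0,0,0],[0.0049,0.0296,-0.0175,0,0,0],[0.002,0.0123,-0.028,0,0,0],[0.002,0.0123,-0.028,0,0,0],[-0.0012,-0.0074,-0.023,0,0,0],[-0.0012,-0.0074,-0.023,0,0,0]]' -1
```

```text
time_s: 28.2
eef_pos: [0.5691, 0.1827, 0.0449]
eef_rot: [-0.021, 0.075, 0.963, -0.257]
wrist_force: [-0.9, 1.0, 1.0]
opening: 0.002
grasp_force: 0.4
```

```bash
python3 -m pendant '[[-0.0009,-0.0057,-0.0095,0,0,0],[-0.0009,-0.0057,-0.0095,0,0,0],[-0.0009,-0.0055,-0.006,0,0,0],[-0.0009,-0.0055,-0.006,0,0,0],[-0.0009,-0.0055,-0.006,0,0,0],[-0.0009,-0.0055,-0.006,0,0,0],[-0.0009,-0.0055,-0.006,0,0,0],[-0.0004,-0.0027,-0.0022,0,0,0],[-0.0004,-0.0027,-0.0022,0,0,0],[-0.0004,-0.0027,-0.0022,0,0,0]]' -1
python3 - <<'E'
from bench import ctrl,camera
import cv2
from h import *
o=ctrl.get_obs();print(o["eef_pos"].round(4),((o["eef_pos"]-cb)@ex).round(4),((o["eef_pos"]-cb)@ey).round(4))
c=camera("scene")["color"];hs=cv2.cvtColor(c,cv2.COLOR_BGR2HSV);m=cv2.inRange(hs,(0,0,170),(180,60,255))
for k in cv2.findContours(m,0,2)[0]:
    x,y,w,hh=cv2.boundingRect(k)
    if 245<x<335 and 175<y<240 and w*hh>10: print('sc',x,y,w,hh)
E
```

```text
time_s: 29.45
eef_pos: [0.5677, 0.1736, 0.0342]
eef_rot: [-0.02, 0.075, 0.963, -0.257]
wrist_force: [0.1, 2.8, 0.9]
opening: 0.002
grasp_force: 1.5
[0.5677 0.1736 0.0342] 0.0006 0.1294
sc 303 218 19 14
sc 262 213 12 17
sc 266 188 12 6
```

```bash
python3 -m pendant '[[-0.0003,-0.002,-0.001,0,0,0],[-0.0003,-0.002,-0.001,0,0,0],[-0.0003,-0.002,-0.001,0,0,0],[-0.0003,-0.002,-0.001,0,0,0],[-0.0003,-0.002,-0.001,0,0,0],[-0.0002,-0.001,-0.001,0,0,0],[-0.0002,-0.001,-0.001,0,0,0],[0,0,-0.001,0,0,0],[0,0,-0.001,0,0,0],[0,0,0,0,0,0]]' -1
```

```text
time_s: 30.75
eef_pos: [0.5672, 0.171, 0.0322]
eef_rot: [-0.021, 0.075, 0.963, -0.257]
wrist_force: [2.0, 5.3, -0.4]
opening: 0.001
grasp_force: 2.4
```

```bash
python3 -m pendant '[[-0.0002,-0.001,-0.0005,0,0,0],[-0.0002,-0.001,-0.0005,0,0,0],[-0.0002,-0.001,-0.0005,0,0,0],[-0.0002,-0.001,-0.0005,0,0,0],[-0.0002,-0.001,0,0,0,0],[-0.0002,-0.001,0,0,0,0],[-0.0002,-0.001,0,0,0,0],[-0.0002,-0.001,0,0,0,0],[0,0,0,0,0,0],[0,0,0,0,0,0]]' -1
```

```text
time_s: 32.0
eef_pos: [0.5668, 0.1692, 0.0319]
eef_rot: [-0.021, 0.075, 0.963, -0.258]
wrist_force: [0.1, 3.8, -1.8]
opening: -0.002
grasp_force: 1.9
```

```bash
python3 -m pendant '[[-0.0002,-0.001,0,0,0,0],[-0.0002,-0.001,0,0,0,0],[-0.0002,-0.001,0,0,0,0],[-0.0002,-0.001,0,0,0,0],[-0.0002,-0.001,0,0,0,0],[-0.0002,-0.001,0,0,0,0],[-0.0002,-0.001,0,0,0,0],[-0.0002,-0.001,0,0,0,0],[0,0,0,0,0,0],[0,0,0,0,0,0]]' -1
```

```text
time_s: 33.25
eef_pos: [0.5667, 0.1676, 0.032]
eef_rot: [-0.02, 0.075, 0.963, -0.258]
wrist_force: [0.8, 1.1, 1.2]
opening: -0.0
grasp_force: 1.2
```

```bash
python3 -m pendant '[[-0.0002,-0.001,0,0,0,0],[-0.0002,-0.001,0,0,0,0],[-0.0002,-0.001,0,0,0,0],[-0.0002,-0.001,0,0,0,0],[-0.0002,-0.001,0,0,0,0],[-0.0002,-0.001,0,0,0,0],[-0.0002,-0.001,0,0,0,0],[-0.0002,-0.001,0,0,0,0],[0,0,0,0,0,0],[0,0,0,0,0,0]]' -1
```

```text
time_s: 34.5
eef_pos: [0.5661, 0.166, 0.0319]
eef_rot: [-0.021, 0.075, 0.963, -0.258]
wrist_force: [0.3, 1.9, 0.4]
opening: 0.001
grasp_force: 0.6
```

```bash
python3 -m pendant '[[-0.0002,-0.001,0,0,0,0],[-0.0002,-0.001,0,0,0,0],[-0.0002,-0.001,0,0,0,0],[-0.0002,-0.001,0,0,0,0],[-0.0002,-0.001,0,0,0,0],[-0.0002,-0.001,0,0,0,0],[-0.0002,-0.001,0,0,0,0],[-0.0002,-0.001,0,0,0,0],[0,0,0,0,0,0],[0,0,0,0,0,0]]' -1
```

```text
time_s: 35.75
eef_pos: [0.5659, 0.1644, 0.0319]
eef_rot: [-0.021, 0.075, 0.963, -0.258]
wrist_force: [-0.2, 0.6, 0.6]
opening: 0.001
grasp_force: 0.4
```

```bash
python3 -m pendant '[[0.008,0.0493,0,0,0,0],[0.008,0.0493,0,0,0,0],[0,0,0.18,0,0,0],[0,0,0.18,0,0,0],[0,0,0.18,0,0,0],[-0.0272,-0.163,0,0.082,-0.0136,0],[-0.0272,-0.163,0,0.082,-0.0136,0],[-0.0272,-0.163,0,0.082,-0.0136,0],[-0.0272,-0.163,0,0.082,-0.0136,0],[-0.0272,-0.163,0,0.082,-0.0136,0]]' -1 && python3 -m pendant '[[-0.0272,-0.163,0,0.082,-0.0136,0],[-0.0272,-0.163,0,0.082,-0.0136,0],[-0.0272,-0.163,0,0.082,-0.0136,0],[0,0,0,0,0,0],[0,0,0,0,0,0],[0,0,0,0,0,0],[0,0,0,0,0,0],[0,0,0,0,0,0],[0,0,0,0,0,0],[0,0,0,0,0,0]]' -1
python3 - <<'E'
from bench import ctrl,camera
import cv2
from h import *
o=ctrl.get_obs();print(o["q"].round(2),o["eef_pos"].round(4),((o["eef_pos"]-cb)@ex).round(4),((o["eef_pos"]-cb)@ey).round(4));print(R.from_quat(o["eef_rot"],scalar_first=True).as_matrix()[:,2].round(3))
c=camera("wrist");cv2.imwrite("pics/w9.png",c["color"]);t=camera("top")["color"];cv2.imwrite("pics/t9.png",t)
def p(n,x,y,z): return [float(q.round(1)) for q in pix(n,cb+ex*x/1e3+ey*y/1e3+[0,0,z/1e3])]
for a in(-.1,0,.1,.2,.3,.5): print(a,[p("top",x,103+fl(l,n,a)[0],fl(l,n,a)[1]) for l,n in((0,4),(34,17.75),(42,17.75)) for x in (0,)])
print(p("top",0,97,88))
g=t.max(2).astype(int);h=cv2.cvtColor(t,cv2.COLOR_BGR2HSV)
for v in range(202,214,2): print(v,g[v,236:262].tolist(),h[v,236:262,1].tolist())
E
```

```text
time_s: 37.0
eef_pos: [0.5425, 0.0208, 0.1411]
eef_rot: [0.009, 0.078, 0.995, 0.067]
wrist_force: [0.6, 0.4, -0.6]
opening: -0.001
grasp_force: 0.0
time_s: 38.25
eef_pos: [0.5257, -0.0765, 0.14]
eef_rot: [0.024, 0.076, 0.963, 0.257]
wrist_force: [-0.2, -0.2, 0.1]
opening: -0.001
grasp_force: 0.0
[-0.67  0.27  1.76  0.46  1.4  -2.23] [ 0.5257 -0.0765  0.14  ] -0.0001 -0.1242
[ 0.085  0.491 -0.867]
-0.1 [[253.7, 209.7], [250.8, 211.4], [251.2, 211.9]]
0 [[253.7, 209.7], [249.5, 211.1], [249.7, 211.6]]
0.1 [[253.7, 209.7], [248.3, 210.8], [248.2, 211.2]]
0.2 [[253.7, 209.7], [247.2, 210.5], [246.8, 210.9]]
0.3 [[253.7, 209.6], [246.1, 210.2], [245.5, 210.5]]
0.5 [[253.8, 209.6], [244.2, 209.5], [243.1, 209.8]]
[257.2, 209.9]
202 [76, 73, 69, 70, 73, 72, 75, 75, 73, 72, 71, 71, 61, 94, 223, 255, 255, 255, 255, 255, 255, 254, 255, 255, 255, 255] [40, 52, 41, 40, 45, 35, 41, 41, 35, 46, 40, 43, 38, 38, 39, 0, 0, 0, 0, 164, 174, 183, 166, 165, 165, 164]
204 [76, 78, 74, 76, 74, 75, 75, 75, 72, 74, 76, 67, 62, 255, 255, 255, 255, 255, 252, 255, 255, 254, 255, 255, 255, 255] [44, 46, 34, 44, 
[... 312 characters left out ...]
4, 164]
208 [71, 73, 73, 70, 73, 75, 75, 74, 75, 73, 73, 68, 153, 255, 255, 255, 255, 255, 255, 255, 254, 255, 255, 255, 255, 255] [40, 45, 45, 47, 49, 44, 37, 45, 44, 31, 31, 45, 32, 0, 0, 1, 0, 0, 166, 170, 184, 168, 161, 166, 162, 163]
210 [72, 79, 71, 75, 77, 70, 72, 75, 73, 76, 69, 66, 255, 255, 255, 255, 255, 252, 255, 255, 254, 255, 255, 255, 255, 255] [53, 45, 50, 44, 46, 33, 43, 44, 24, 37, 59, 46, 0, 0, 1, 1, 0, 8, 173, 166, 184, 165, 166, 161, 163, 163]
212 [69, 77, 73, 72, 72, 73, 66, 77, 77, 73, 66, 49, 255, 255, 255, 255, 255, 253, 255, 255, 255, 255, 255, 255, 255, 255] [41, 50, 38, 28, 32, 38, 50, 26, 43, 38, 50, 52, 0, 0, 1, 0, 0, 117, 179, 158, 162, 161, 159, 161, 164, 164]
```

Run:
```python
import cv2
from h import *
t=cv2.imread("pics/t9.png");h=cv2.cvtColor(t,cv2.COLOR_BGR2HSV);t0=cv2.imread("pics/top.png")
def p(n,x,y,z): return [float(q.round(1)) for q in pix(n,cb+ex*x/1e3+ey*y/1e3+[0,0,z/1e3])]
for x in(-60,-45,45,60):
    q=p("top",x,97,88);v=round(q[1]);print(x,q,h[v,int(q[0])-5:int(q[0])+6,1].tolist(),int(q[0])-5,t[v,int(q[0])-5:int(q[0])+6,0].tolist())
print('front',p("top",-79,60,88),t[:,round(p("top",-79,60,88)[0])][225:250,0].tolist())
# box bottom/front hidden; flaps: white pixel segment at box x
g=cv2.inRange(h,(0,0,150),(180,60,255))
k=[c for c in cv2.findContours(g,0,2)[0] if 235<cv2.boundingRect(c)[0]<350 and 170<cv2.boundingRect(c)[1]<260]
for c in k: print(cv2.boundingRect(c),cv2.minAreaRect(c))
for a in(-.1,0,.1,.2): print(a,[p("top",-83-fl(l,n,a)[0],y,fl(l,n,a)[1]) for l,n in((34,17.75),(42,17.75)) for y in(22,-22)],[p("top",x,103+fl(l,n,a)[0],fl(l,n,a)[1]) for l,n in((34,17.75),) for x in(22,-22)])
```

```text
-60 [253.6, 231.5] [38, 12, 51, 21, 182, 160, 165, 162, 162, 164, 160] 248 [68, 43, 52, 46, 255, 255, 255, 255, 255, 255, 255]
-45 [254.5, 226.1] [27, 42, 83, 66, 185, 164, 168, 161, 161, 162, 165] 249 [42, 56, 25, 35, 255, 255, 255, 255, 255, 255, 255]
45 [259.8, 193.9] [29, 18, 53, 61, 207, 155, 161, 165, 166, 165, 167] 254 [54, 54, 49, 45, 203, 255, 255, 255, 255, 255, 255]
60 [260.7, 188.6] [24, 26, 28, 78, 200, 152, 166, 162, 165, 168, 163] 255 [59, 53, 56, 43, 228, 255, 255, 255, 255, 255, 255]
front [266.1, 240.5] [255, 255, 255, 255, 255, 253, 255, 255, 255, 255, 255, 255, 255, 255, 238, 87, 60, 48, 34, 42, 38, 40, 36, 36, 42]
(278, 244, 17, 10) ((285.6756286621094, 248.44595336914062), (16.27549934387207, 8.219949722290039), 9.462322235107422)
(327, 212, 20, 19) ((336.02703857421875, 220.83782958984375), (17.426292419433594, 16.76869773864746), 9.462322235107422)
(349, 209, 12, 7) ((354.6216125488281, 211.770263671875), (11.672327995300293, 5.260767459869385), 9.462322235107422)
(247, 200, 8, 18) ((250.66217041015625, 208.52700805664062), (5.425166606903076, 17.91948890686035), 9.462322235107422)
(336, 173, 203, 247) ((437.0, 296.0), (202.0, 246.0), -0.0)
-0.1 [[278.9, 250.7], [294.6, 253.1], [279.0, 250.6], [294.6, 253.0]] [[252.1, 203.8], [249.5, 219.0]]
0 [[278.8, 251.9], [294.5, 254.3], [278.7, 252.1], [294.4, 254.5]] [[250.8, 203.5], [248.2, 218.7]]
0.1 [[278.6, 253.0], [294.3, 255.4], [278.5, 253.5], [294.2, 255.9]] [[249.6, 203.2], [247.0, 218.4]]
0.2 [[278.4, 254.0], [294.2, 256.5], [278.3, 254.8], [294.0, 257.3]] [[248.5, 202.9], [245.9, 218.1]]
```

```bash
python3 -m pendant '[[0,0,-0.11,0,0,0],[0,0,-0.1,0,0,0],[0,0,-0.075,0,0,0],[0,0,-0.065,0,0,0],[-0.0049,-0.0296,-0.0175,0,0,0],[-0.0049,-0.0296,-0.0175,0,0,0],[-0.002,-0.0123,-0.028,0,0,0],[-0.002,-0.0123,-0.028,0,0,0],[0.0012,0.0074,-0.023,0,0,0],[0.0012,0.0074,-0.023,0,0,0]]' -1 && python3 -m pendant '[[0.0009,0.0057,-0.0095,0,0,0],[0.0009,0.0057,-0.0095,0,0,0],[0.0009,0.0055,-0.006,0,0,0],[0.0009,0.0055,-0.006,0,0,0],[0.0009,0.0055,-0.006,0,0,0],[0.0009,0.0055,-0.006,0,0,0],[0.0009,0.0055,-0.006,0,0,0],[0.0004,0.0027,-0.0022,0,0,0],[0.0004,0.0027,-0.0022,0,0,0],[0.0004,0.0027,-0.0022,0,0,0]]' -1
```

```text
time_s: 39.6
eef_pos: [0.5234, -0.0904, 0.0422]
eef_rot: [0.024, 0.076, 0.963, 0.257]
wrist_force: [-0.3, -0.1, 0.1]
opening: -0.0
grasp_force: 0.5
time_s: 40.85
eef_pos: [0.5248, -0.0817, 0.0311]
eef_rot: [0.024, 0.076, 0.963, 0.256]
wrist_force: [-1.3, -5.8, -5.1]
opening: -0.002
grasp_force: 3.7
```

```bash
python3 -m pendant '[[-0.0016,-0.01,0,0,0,0],[-0.0016,-0.01,0,0,0,0],[0,0,0.01,0,0,0],[0,0,0.01,0,0,0],[0.0008,0.005,0,0,0,0],[0.0008,0.005,0,0,0,0],[0.0008,0.005,0,0,0,0],[0.0004,0.0025,0,0,0,0],[0,0,0,0,0,0],[0,0,0,0,0,0]]' -1
```

```text
time_s: 42.1
eef_pos: [0.5248, -0.0815, 0.0354]
eef_rot: [0.024, 0.076, 0.963, 0.257]
wrist_force: [-0.3, 0.5, 0.0]
opening: -0.001
grasp_force: 0.1
```

```bash
python3 -m pendant '[[0.0003,0.002,-0.001,0,0,0],[0.0003,0.002,-0.001,0,0,0],[0.0003,0.002,-0.001,0,0,0],[0.0003,0.002,-0.001,0,0,0],[0.0003,0.002,0,0,0,0],[0.0002,0.0015,0,0,0,0],[0.0002,0.0015,0,0,0,0],[0.0002,0.0015,0,0,0,0],[0,0,0,0,0,0],[0,0,0,0,0,0]]' -1
```

```text
time_s: 43.35
eef_pos: [0.5252, -0.0786, 0.0346]
eef_rot: [0.024, 0.076, 0.963, 0.257]
wrist_force: [-0.7, -0.6, 0.1]
opening: -0.002
grasp_force: 0.2
```

```bash
python3 -m pendant '[[0.0003,0.0015,-0.001,0,0,0],[0.0003,0.0015,-0.001,0,0,0],[0.0003,0.0015,-0.001,0,0,0],[0.0002,0.001,-0.001,0,0,0],[0.0002,0.001,0,0,0,0],[0.0002,0.001,0,0,0,0],[0.0002,0.001,0,0,0,0],[0.0002,0.001,0,0,0,0],[0,0,0,0,0,0],[0,0,0,0,0,0]]' -1
```

```text
time_s: 44.6
eef_pos: [0.5256, -0.0767, 0.0338]
eef_rot: [0.024, 0.076, 0.963, 0.257]
wrist_force: [0.0, -0.6, -0.5]
opening: 0.002
grasp_force: 0.2
```

Run:
```python
from bench import ctrl,camera
import cv2
from h import *
c=camera("scene")["color"];cv2.imwrite("pics/s10.png",c);g=c.max(2).astype(int)
for v in range(216,240): print(v,g[v,298:326].tolist())
def p(x,y,z): return tuple(float(q.round(1)) for q in pix("scene",cb+ex*x/1e3+ey*y/1e3+[0,0,z/1e3]))
for a in(-.1,0,.1,.2,.3,.5): print(a,[p(x,-103-fl(l,n,a)[0],fl(l,n,a)[1]) for l,n in((0,4),(34,17.75),(42,17.75)) for x in(22,-22)])
d=np.array([.085,.491,-.867]);P=np.array([.5256,-.0767,.0338])-.016*d;print(pix("scene",P))
```

```text
216 [254, 255, 255, 255, 251, 230, 252, 254, 254, 254, 255, 255, 234, 62, 83, 174, 169, 105, 81, 70, 73, 76, 72, 73, 69, 75, 77, 88]
217 [255, 255, 249, 212, 249, 255, 254, 254, 254, 254, 255, 255, 236, 61, 74, 98, 92, 87, 82, 73, 75, 74, 72, 71, 69, 72, 77, 77]
218 [249, 208, 247, 255, 255, 255, 254, 254, 254, 254, 255, 255, 237, 60, 73, 75, 75, 77, 75, 73, 74, 70, 72, 69, 71, 72, 75, 96]
219 [255, 255, 255, 255, 254, 254, 254, 254, 254, 254, 255, 255, 235, 61, 72, 73, 72, 73, 74, 74, 72, 68, 72, 70, 68, 68, 73, 76]
220 [254, 254, 254, 254, 254, 254, 254, 254, 254, 254, 255, 255, 248, 58, 69, 71, 98, 92, 71, 74, 73, 71, 72, 69, 68, 68, 70, 75]
221 [254, 254, 254, 254, 254, 254, 254, 254, 254, 255, 255, 255, 240, 60, 68, 115, 215, 178, 67, 72, 72, 71, 70, 72, 70, 71, 69, 72]
222 [254, 254, 254, 254, 254, 254, 254, 255, 255, 254, 254, 255, 255, 93, 65, 158, 181, 121, 70, 69, 71, 70, 68, 69, 67, 70, 69, 69]
223 [254, 254, 254, 254, 254, 254, 254, 254, 254, 255, 255, 255, 255, 95, 67, 82, 85, 77, 73, 68, 70, 69, 71, 72, 70, 69, 69, 67]
224 [255, 255, 255, 255, 255, 255, 255, 255, 255, 2
[... 1968 characters left out ...]
2, 71, 65, 63, 62, 64, 62, 59]
-0.1 [(314.1, 221.6), (303.9, 226.6), (315.3, 231.0), (305.3, 236.1), (315.0, 232.6), (305.0, 237.7)]
0 [(314.1, 221.5), (303.9, 226.5), (316.0, 231.3), (305.9, 236.4), (315.9, 233.0), (305.8, 238.1)]
0.1 [(314.1, 221.4), (303.9, 226.4), (316.7, 231.4), (306.6, 236.5), (316.7, 233.2), (306.6, 238.4)]
0.2 [(314.1, 221.4), (303.9, 226.3), (317.3, 231.4), (307.2, 236.5), (317.5, 233.4), (307.4, 238.5)]
0.3 [(314.1, 221.2), (303.9, 226.2), (317.9, 231.3), (307.8, 236.4), (318.2, 233.4), (308.1, 238.5)]
0.5 [(314.1, 221.0), (303.9, 226.0), (319.0, 230.8), (308.8, 236.0), (319.6, 233.0), (309.4, 238.2)]
(np.float64(313.17414319583787), np.float64(235.82187939946732))
```

```bash
python3 -m pendant '[[-0.008,-0.0493,0,0,0,0],[-0.008,-0.0493,0,0,0,0],[0,0,0.15,0,0,0],[0,0,0.18,0,0,0],[0,0,0.18,0,0,0],[-0.15,0.1,0.1,0,0,0],[-0.2,0.1,0.1,0,0,0],[-0.2,0.1,0,0,0,0],[-0.1,0,0,0,0,0],[0,0,0,0,0,0]]' -1
python3 - <<'E'
from bench import ctrl,camera
import cv2
from h import *
c=camera("scene")["color"];cv2.imwrite("pics/s11.png",c);g=c.max(2).astype(int)
for v in range(224,241): print(v,g[v,298:326].tolist())
t=camera("top")["color"];cv2.imwrite("pics/t11.png",t)
h=cv2.cvtColor(t,cv2.COLOR_BGR2HSV);m=cv2.inRange(h,(0,0,150),(180,60,255))
for k in cv2.findContours(m,0,2)[0]:
    b=cv2.boundingRect(k)
    if 235<b[0]<350 and 170<b[1]<262: print(b)
g=t.max(2).astype(int)
print('R');[print(v,g[v,318:345].tolist()) for v in (212,216,220,224)]
print('L');[print(v,g[v,242:258].tolist()) for v in (202,206,210,214)]
def p(x,y,z): return tuple(float(q.round(1)) for q in pix("top",cb+ex*x/1e3+ey*y/1e3+[0,0,z/1e3]))
for a in(-.1,0,.1,.2): print(a,[p(x,-103-fl(34,17.75,a)[0],fl(34,17.75,a)[1]) for x in(22,0,-22)])
E
```

```text
time_s: 45.9
eef_pos: [0.3919, -0.0369, 0.176]
eef_rot: [0.024, 0.077, 0.963, 0.257]
wrist_force: [0.7, 0.0, -0.1]
opening: -0.003
grasp_force: 0.0
224 [255, 255, 255, 255, 255, 255, 255, 255, 255, 255, 255, 255, 246, 234, 242, 242, 246, 224, 132, 93, 94, 93, 95, 93, 82, 78, 78, 80]
225 [255, 255, 248, 255, 255, 255, 255, 255, 255, 255, 249, 238, 241, 241, 242, 242, 244, 221, 131, 90, 95, 96, 96, 96, 85, 73, 75, 76]
226 [238, 161, 129, 250, 255, 208, 195, 255, 254, 244, 241, 241, 241, 242, 242, 242, 243, 235, 161, 88, 93, 95, 101, 103, 88, 79, 82, 84]
227 [110, 107, 112, 147, 142, 103, 78, 215, 246, 242, 241, 241, 242, 241, 242, 241, 242, 250, 197, 89, 95, 93, 99, 96, 89, 82, 83, 81]
228 [108, 102, 91, 94, 94, 89, 68, 203, 244, 242, 242, 242, 241, 241, 241, 241, 241, 252, 204, 84, 92, 94, 91, 89, 85, 82, 76, 78]
229 [92, 93, 94, 95, 94, 103, 130, 231, 248, 243, 241, 241, 242, 241, 241, 241, 240, 245, 189, 84, 90, 93, 96, 87, 80, 78, 77, 75]
230 [96, 96, 94, 94, 89, 131, 169, 200, 235, 243, 241, 242, 241, 241, 240, 241, 240, 244, 188, 91, 90, 92, 93, 98, 89, 78, 76, 78]
231 [95, 94, 9
[... 1660 characters left out ...]
92, 255, 255, 47, 63, 61, 60, 61, 55, 65]
224 [255, 255, 255, 255, 255, 255, 255, 255, 254, 255, 255, 255, 255, 255, 255, 193, 195, 243, 255, 66, 61, 67, 59, 56, 52, 64, 59]
L
202 [75, 71, 78, 72, 68, 69, 64, 95, 222, 255, 255, 255, 255, 255, 255, 254]
206 [75, 78, 68, 69, 71, 74, 43, 255, 255, 255, 255, 255, 252, 255, 255, 255]
210 [73, 73, 77, 74, 71, 68, 255, 255, 255, 255, 255, 252, 255, 255, 254, 255]
214 [75, 79, 73, 70, 69, 173, 255, 255, 255, 255, 255, 255, 255, 254, 255, 255]
-0.1 [(334.4, 216.3), (333.4, 224.0), (332.4, 231.7)]
0 [(335.7, 216.4), (334.7, 224.1), (333.7, 231.8)]
0.1 [(337.0, 216.5), (336.0, 224.2), (334.9, 231.9)]
0.2 [(338.2, 216.5), (337.2, 224.2), (336.2, 232.0)]
```

```bash
python3 -m pendant '[[0.1,0,0,0,0,0],[0.2,-0.1,0,0,0,0],[0.2,-0.1,-0.1,0,0,0],[0.15,-0.1,-0.1,0,0,0],[0,0,-0.18,0,0,0],[0,0,-0.18,0,0,0],[0,0,-0.15,0,0,0],[0.008,0.0493,0,0,0,0],[0.006,0.0343,0,0,0,0],[0,0,0,0,0,0]]' -1
```

```text
time_s: 47.25
eef_pos: [0.5262, -0.0795, 0.0351]
eef_rot: [0.024, 0.075, 0.963, 0.256]
wrist_force: [0.4, 0.1, 0.4]
opening: 0.002
grasp_force: 0.0
```

```bash
python3 -m pendant '[[0.0006,0.0038,0,0,0,0],[0.0006,0.0038,0,0,0,0],[0.0006,0.0038,0,0,0,0],[0.0006,0.0036,0,0,0,0],[0.0003,0.0015,0,0,0,0],[0.0003,0.0015,0,0,0,0],[0.0003,0.0015,0,0,0,0],[0.0003,0.0015,0,0,0,0],[0,0,0,0,0,0],[0,0,0,0,0,0]]' -1
```

```text
time_s: 48.5
eef_pos: [0.5259, -0.0757, 0.0338]
eef_rot: [0.024, 0.076, 0.963, 0.257]
wrist_force: [0.0, -1.8, 0.3]
opening: -0.001
grasp_force: 1.0
```

```bash
python3 -m pendant '[[0.0002,0.001,0,0,0,0],[0.0002,0.001,0,0,0,0],[0.0002,0.001,0,0,0,0],[0.0002,0.001,0,0,0,0],[0,0,0,0,0,0],[0,0,0,0,0,0],[0,0,0,0,0,0],[0,0,0,0,0,0],[0,0,0,0,0,0],[0,0,0,0,0,0]]' -1
```

```text
time_s: 49.75
eef_pos: [0.5261, -0.0747, 0.0338]
eef_rot: [0.024, 0.076, 0.963, 0.257]
wrist_force: [-0.9, -3.8, -0.8]
opening: 0.002
grasp_force: 2.0
```

```bash
python3 -m pendant '[[0.0002,0.001,0,0,0,0],[0.0002,0.001,0,0,0,0],[0.0002,0.001,0,0,0,0],[0.0002,0.001,0,0,0,0],[0.0002,0.001,0,0,0,0],[0.0002,0.001,0,0,0,0],[0.0002,0.001,0,0,0,0],[0.0002,0.001,0,0,0,0],[0,0,0,0,0,0],[0,0,0,0,0,0]]' -1
```

```text
time_s: 51.0
eef_pos: [0.5265, -0.0728, 0.0341]
eef_rot: [0.024, 0.076, 0.963, 0.257]
wrist_force: [-0.7, -3.7, 2.9]
opening: -0.003
grasp_force: 1.9
```

```bash
python3 -m pendant '[[0.0002,0.001,0,0,0,0],[0.0002,0.001,0,0,0,0],[0.0002,0.001,0,0,0,0],[0.0002,0.001,0,0,0,0],[0.0002,0.001,0,0,0,0],[0.0002,0.001,0,0,0,0],[0,0,0,0,0,0],[0,0,0,0,0,0],[0,0,0,0,0,0],[0,0,0,0,0,0]]' -1
```

```text
time_s: 52.25
eef_pos: [0.5266, -0.0719, 0.0338]
eef_rot: [0.024, 0.076, 0.963, 0.257]
wrist_force: [-0.0, -3.0, 2.1]
opening: -0.002
grasp_force: 1.6
```

```bash
python3 -m pendant '[[0.0002,0.0012,0,0,0,0],[0.0002,0.0012,0,0,0,0],[0.0002,0.0012,0,0,0,0],[0.0002,0.0012,0,0,0,0],[0.0002,0.0012,0,0,0,0],[0.0002,0.0012,0,0,0,0],[0.0002,0.0012,0,0,0,0],[0.0002,0.0012,0,0,0,0],[0,0,0,0,0,0],[0,0,0,0,0,0]]' -1
```

```text
time_s: 53.5
eef_pos: [0.5269, -0.0699, 0.0338]
eef_rot: [0.024, 0.076, 0.963, 0.257]
wrist_force: [-0.1, -2.3, 1.8]
opening: -0.002
grasp_force: 1.6
```

```bash
python3 -m pendant '[[-0.0074,-0.0444,0,0,0,0],[0,0,-0.024,0,0,0],[0,0,0,0,0,0],[0.0008,0.005,0,0,0,0],[0.0008,0.005,0,0,0,0],[0.0005,0.003,0,0,0,0],[0.0005,0.003,0,0,0,0],[0.0005,0.003,0,0,0,0],[0.0005,0.003,0,0,0,0],[0,0,0,0,0,0]]' -1
```

```text
time_s: 54.75
eef_pos: [0.5263, -0.0748, 0.029]
eef_rot: [0.024, 0.076, 0.963, 0.257]
wrist_force: [-0.9, -4.6, -1.6]
opening: 0.004
grasp_force: 2.2
```

```bash
python3 -m pendant '[[0.0003,0.0015,0,0,0,0],[0.0003,0.0015,0,0,0,0],[0.0003,0.0015,0,0,0,0],[0.0003,0.0015,0,0,0,0],[0.0003,0.0015,0,0,0,0],[0.0003,0.0015,0,0,0,0],[0.0003,0.0015,0,0,0,0],[0.0003,0.0015,0,0,0,0],[0,0,0,0,0,0],[0,0,0,0,0,0]]' -1
```

```text
time_s: 56.0
eef_pos: [0.5266, -0.072, 0.029]
eef_rot: [0.024, 0.076, 0.963, 0.257]
wrist_force: [-0.8, -4.1, -1.2]
opening: 0.001
grasp_force: 2.2
```

```bash
python3 -m pendant '[[0.0003,0.0018,0,0,0,0],[0.0003,0.0018,0,0,0,0],[0.0003,0.0018,0,0,0,0],[0.0003,0.0018,0,0,0,0],[0.0003,0.0018,0,0,0,0],[0.0003,0.0018,0,0,0,0],[0.0003,0.0018,0,0,0,0],[0,0,0,0,0,0],[0,0,0,0,0,0],[0,0,0,0,0,0]]' -1
python3 - <<'E'
from bench import camera
import cv2
c=camera("scene")["color"];g=c.max(2).astype(int)
for v in range(231,240): print(v,g[v,302:320].tolist())
E
```

```text
time_s: 57.25
eef_pos: [0.527, -0.0694, 0.0291]
eef_rot: [0.024, 0.076, 0.963, 0.257]
wrist_force: [-0.1, -1.6, -0.8]
opening: -0.001
grasp_force: 1.0
231 [105, 119, 139, 177, 197, 197, 200, 191, 129, 67, 65, 69, 69, 69, 68, 68, 69, 67]
232 [102, 197, 214, 190, 197, 195, 175, 114, 67, 79, 89, 89, 76, 67, 68, 67, 68, 66]
233 [97, 179, 205, 193, 194, 196, 174, 102, 75, 114, 117, 88, 69, 68, 69, 70, 67, 67]
234 [96, 102, 113, 167, 194, 162, 238, 214, 106, 109, 85, 83, 78, 66, 63, 67, 65, 67]
235 [101, 94, 107, 129, 209, 255, 255, 163, 100, 89, 111, 127, 98, 67, 66, 66, 67, 73]
236 [96, 96, 105, 254, 255, 251, 181, 110, 87, 113, 129, 106, 77, 67, 64, 66, 63, 66]
237 [99, 98, 93, 158, 176, 121, 80, 74, 106, 126, 105, 76, 64, 65, 70, 69, 64, 64]
238 [97, 99, 96, 103, 91, 75, 68, 67, 107, 103, 72, 64, 66, 72, 82, 78, 66, 64]
239 [100, 105, 89, 81, 71, 65, 65, 62, 66, 67, 62, 67, 80, 84, 86, 77, 68, 64]
```

Run:
```python
import cv2
from h import *
t=cv2.imread("pics/t11.png").astype(int)
for y in(97,-97):
  for x in(-60,-45,-30,30,45,60):
    q=pix("top",cb+ex*x/1e3+ey*y/1e3+[0,0,.088]);v=round(q[1]);u0=int(q[0])-5
    r=t[v,u0:u0+11,0];f=np.clip((r-60)/195,0,1);e=(u0+10.5-f.sum()) if y>0 else u0-.5+f.sum()
    print(y,x,q[0].round(2),(e-q[0]).round(2),(q[1]).round(1))
```

```text
97 -60 253.62 -2.15 231.5
97 -45 254.52 -2.02 226.1
97 -30 255.41 -1.91 220.6
97 30 258.95 -4.54 199.2
97 45 259.83 -2.05 193.9
97 60 260.7 -2.07 188.6
-97 -60 324.96 -1.46 242.5
-97 -45 325.71 -1.21 237.0
-97 -30 326.47 -1.04 231.5
-97 30 329.44 1.78 209.9
-97 45 330.18 -0.99 204.5
-97 60 330.91 -1.0 199.2
```

```bash
python3 -m pendant '[[0.0002,0.0012,0,0,0,0],[0.0002,0.0012,0,0,0,0],[0.0002,0.0012,0,0,0,0],[0.0002,0.0012,0,0,0,0],[0.0002,0.0012,0,0,0,0],[0.0002,0.0012,0,0,0,0],[0,0,0,0,0,0],[0,0,0,0,0,0],[0,0,0,0,0,0],[0,0,0,0,0,0]]' -1
```

```text
time_s: 58.55
eef_pos: [0.5273, -0.068, 0.029]
eef_rot: [0.024, 0.076, 0.963, 0.257]
wrist_force: [-1.0, -0.5, -1.2]
opening: 0.005
grasp_force: 0.4
```

```bash
python3 -m pendant '[[-0.008,-0.0493,0,0,0,0],[-0.008,-0.0493,0,0,0,0],[0,0,0.15,0,0,0],[0,0,0.18,0,0,0],[0,0,0.18,0,0,0],[-0.15,0.1,0.1,0,0,0],[-0.2,0.1,0.1,0,0,0],[-0.2,0.1,0,0,0,0],[-0.1,0,0,0,0,0],[0,0,0,0,0,0]]' -1
python3 - <<'E'
from bench import ctrl,camera
import cv2
t=camera("top")["color"];cv2.imwrite("pics/t12.png",t);g=t.max(2).astype(int)
print('R');[print(v,g[v,326:345].tolist()) for v in (212,216,220,224)]
print('L');[print(v,g[v,242:252].tolist()) for v in (202,206,210,214)]
c=camera("scene")["color"];cv2.imwrite("pics/s12.png",c);g=c.max(2).astype(int)
for v in range(231,240): print(v,g[v,302:320].tolist())
for v in range(221,230): print(v,g[v,258:273].tolist())
E
```

```text
time_s: 59.8
eef_pos: [0.3936, -0.0282, 0.1712]
eef_rot: [0.024, 0.077, 0.963, 0.257]
wrist_force: [0.8, -0.7, 0.4]
opening: 0.001
grasp_force: 0.0
R
212 [255, 255, 255, 255, 253, 143, 38, 50, 53, 60, 60, 60, 62, 62, 63, 59, 61, 62, 54]
216 [255, 254, 255, 255, 255, 255, 255, 255, 255, 50, 59, 57, 54, 55, 69, 65, 57, 56, 61]
220 [254, 255, 255, 236, 255, 255, 255, 255, 94, 52, 63, 60, 62, 60, 58, 61, 60, 60, 67]
224 [254, 255, 255, 255, 255, 255, 255, 247, 44, 52, 57, 62, 67, 70, 56, 58, 57, 61, 56]
L
202 [72, 73, 78, 70, 70, 73, 63, 88, 222, 255]
206 [74, 70, 72, 74, 74, 69, 42, 255, 255, 255]
210 [76, 74, 76, 76, 69, 68, 255, 255, 255, 255]
214 [76, 75, 72, 71, 67, 168, 255, 255, 255, 255]
231 [98, 140, 160, 178, 193, 192, 192, 190, 190, 190, 186, 181, 255, 255, 84, 93, 92, 99]
232 [138, 231, 226, 191, 191, 190, 190, 190, 186, 183, 251, 255, 255, 180, 99, 97, 82, 73]
233 [95, 148, 180, 187, 191, 189, 187, 183, 247, 255, 246, 226, 179, 117, 79, 72, 66, 66]
234 [91, 90, 138, 180, 188, 184, 242, 255, 254, 217, 173, 120, 85, 68, 66, 58, 56, 69]
235 [92, 87, 145, 195, 247, 255, 255, 215
[... 321 characters left out ...]
 56, 57, 56, 72, 80, 81, 80, 79, 79, 77]
221 [58, 56, 77, 93, 81, 120, 162, 174, 172, 173, 172, 171, 204, 182, 106]
222 [58, 58, 58, 72, 196, 225, 192, 168, 173, 173, 173, 173, 208, 189, 153]
223 [58, 56, 57, 55, 123, 249, 249, 195, 167, 171, 171, 172, 207, 193, 169]
224 [58, 58, 57, 53, 69, 157, 247, 245, 193, 167, 171, 171, 204, 181, 138]
225 [56, 59, 56, 58, 54, 72, 153, 245, 245, 195, 168, 168, 203, 216, 235]
226 [59, 59, 60, 59, 58, 55, 69, 152, 245, 244, 195, 164, 201, 228, 237]
227 [57, 57, 58, 61, 60, 58, 53, 69, 153, 245, 251, 211, 177, 149, 108]
228 [66, 56, 60, 59, 60, 58, 56, 55, 71, 152, 244, 252, 218, 135, 78]
229 [77, 65, 58, 59, 58, 58, 58, 57, 53, 55, 176, 234, 202, 123, 82]
```

```bash
python3 -c "
from bench import ctrl
print(ctrl.hand_in())"
```

```text
the job is handed in; nothing more can be done
None
```

I pressed the lid shut and snapped the front, left and right flaps home, then handed the job in at about 60 s; hand-in returned no verdict. My last pictures put each flap within about 0.1 rad of hanging straight down, with the left the least certain, since I judged it from one overhead picture.

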